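Set a jar roller to speed 5 by fingertip and start it

TASK

Get the jar roller on the paint bench going at speed 5. With a fingertip against the side of the speed selector's pointer, push it gently round clockwise, click by click, to the fifth click above off, never past it and without gripping it; only then press the flat start button all the way in, let it spring out and take the hand away. Keep off the mushroom-headed stop button, and leave the tins, jars and other things on the bench where they are.

Things in the scene. Friction and masses are not known exactly. Their poses are not given: they have to be found in the camera images.
- selector (a joint): Rotary speed selector's angle, rad, growing clockwise seen from above. 0 = off, at a stop; a click every 30 degrees (0.5236); position 5 = 2.618; last position 8 = 4.189, at a stop. It takes 3 to 5 N near the pointer's end to leave a notch; past half a click (0.26 rad) it springs ahead into the next notch by itself and stays. It starts in 0, 1, 2 or 3, settling in a notch at once.
- pointer: The selector's black pointer, a one-sided lever with a white line on top. Origin on the turning axis at the panel's face; x along the lever to its tip, z out of the panel. Lever: y -6 to 6 mm, 44 mm long from the axis, upright sides 5 to 27 mm above the face. Hub of radius 15, 27 mm high; under it a skirt of radius 22 and a plate of radius 30, tops 5 and 2.5 mm above the face.
- pointer_tip (a point): Middle of the end face of the pointer's lever, 44 mm from the axis, 16 mm above the panel's face.
- panel: Sloping top face of the console (134 mm along x, 300 mm along y). Origin in the middle of the face, on it, 72 mm above the bench; z out of the face, leaning 15 degrees from vertical towards the console's front; x up the slope to the rollers, y to the left as read from the front. Besides the controls: a fuse cap (radius 8, 8 mm high) at x 45, y -113 and a pilot lamp at x 45, y -45 mm.
- selector_axis (a point): Where the selector's axis meets the panel's face (panel x 0, y 70 mm); axes as the panel's. The lever points at 120 degrees - selector angle from panel x towards panel y: off at 8 o'clock for a person at the robot, 4 at 12, 5 at 1 o'clock. Flat black marks 52 mm from the axis show the nine positions: a bar for off, then eight dots that grow.
- start (a joint): Travel of the start button into the panel, m: 0 = out, 0.005 = fully in. A spring pushes it out; 1.5 N starts it moving, 5 N holds it fully in.
- start_top (a point): Middle of the top of the start button: a flat grey push button, radius 11 mm, standing 10 mm out of the panel in a low bezel (radius 15, 3 mm high), at panel x 0, y -45 mm. Its axes are those of the panel; it moves in with the button.
- stop (a joint): Travel of the stop button into the panel, m: 0 = out, 0.006 = fully in. Not to be pressed.
- stop_top (a point): Middle of the top of the stop button: a mushroom head of radius 20 mm, 23 mm above the panel, at panel x 0, y -113 mm, 68 mm from the start button.
- roller_bench: The jar roller, fixed to the bench: grey console (130 mm deep, 300 mm wide; 55 mm high at the front, 90 mm at the back) with the panel on top, and behind it two rubber rollers across the machine between end plates 125 mm high. Origin on the bench under the middle of the panel; x from the front to the rollers, y to the left; the rollers' bed reaches from x 75 to 255 mm, y -180 to 217 mm.
- lying_tin: Paint tin, radius 50, 125 mm long, lying across on the two rollers; origin in its middle, axis along its y. Its top is 185 mm above the bench. Bystander.
- lying_jar: Brown jar, radius 40, 110 mm long, lying on the two rollers; origin in its middle, axis along its y. Bystander.
- sample_jar: Small jar with a black cap, radius 28, 75 mm high, standing beside the console on its left; origin under its base. Bystander.
- mixing_cup: Grey open cup, rim radius 38, 85 mm high, standing beside the console on its right; origin under its base. Bystander.
- toner_tin: Paint tin, radius 45, 110 mm high, standing on the bench; origin under its base. Bystander.
- calculator: Pocket calculator, 150 x 100 x 19 mm, flat on the bench; origin under its middle. Bystander.
- notepad: Notepad, 105 x 148 x 12 mm with a rolled edge 18 mm high, flat on the bench; origin under its middle. Bystander.
- spatula: Steel paint spatula with a black handle, 220 x 26 x 14 mm, flat on the bench; origin under its middle. Bystander.

How it is judged:
On the way, in this order (a step that is already met when the one before it is completed fails the run):
1. the selector has clicked into position 5 with the start button still out (value of joint selector between 2.468 and 2.768 rad and value of joint start below 0.0015 m), for 0.3 s.
2. the start button is pressed in, with the selector at 5 (value of joint selector between 2.468 and 2.768 rad and value of joint start above 0.004 m), for 0.05 s.
At the end, for the whole second after the job is handed in: The selector rests in position 5 (within 0.15 rad of 2.618); the start button has been pressed in by more than 4 mm of its 5 mm and is out again (within 1 mm); the stop button is out (value of joint selector between 2.468 and 2.768 rad and value of joint each of start, stop below 0.001 m); the robot touches nothing.
It fails at once if the selector is turned past position 5 (beyond the crest to the next click) (value of joint selector above 2.908 rad).
It fails at once if the start button is pressed (over 2.5 mm) while the selector is not at 5 (value of joint start above 0.0025 m and (value of joint selector below 2.358 rad or value of joint selector above 2.878 rad)).
It fails at once if the stop button is pressed (over 2.5 mm) (value of joint stop above 0.0025 m).
It fails at once if the pointer is gripped or forced (fingers press on it with over 20 N) (contact force between the fingers and pointer above 20 N).
It fails at once if a bystander is lifted, carried or shoved away (moved over 30 mm) (distance of any of lying_tin, lying_jar, sample_jar, mixing_cup, toner_tin, calculator, notepad, spatula from where it was at the start of the episode above 0.03 m).
It also fails if it takes over 54 s, if anything falls off the work surface, if the arm or the gripper's body presses on something with over 40 N, if the wrist force passes 120 N, or if a joint passes its speed limit or range.

ROBOT

A 6-joint arm with a two-finger parallel gripper is mounted at the origin on the work surface. World frame = base frame: x ahead of the robot, y to its left, z up, the work surface at z = 0. Lengths are in m, angles in rad, forces in N, time in s.
With the tool pointing down it reaches from about 0.325 to 0.9 m from the base axis. Payload 6.1 kg.
Tool frame: the origin (TCP) lies on the centre line of the jaws, within the pads' length; the fingertips stand 8 mm ahead of it and the grasp point (between the pads) lies 11 mm behind it (bot.finger_overhang is the distance from the TCP to the fingertips, in m); z points along the fingers, y is the line along which they close (so a half turn about z gives the same grasp; the last joint's range is limited). The gripper opens to 87 mm and grips with 3 to 60 N. Pads are 19 mm wide; open, the fingers measure 117 mm over their backs; the gripper's body (75 mm by 190 mm) begins 51 mm behind the grasp point.
Start: joints at [-1.385, 0.22, 1.526, -0, 1.395, -0.126], TCP at [0.192, -0.595, 0.209] pointing down, gripper open.
Joint ranges: [-2.98, 2.98], [-0.91, 2.08], [0.09, 2.57], [-1.24, 4.39], [0.2, 2.65], [-2.68, 2.68]. Speed limits (rad/s): [2.57, 2.57, 3.01, 3.14, 3.14, 3.14].

INTERFACE

Orientations are given as a rotation vector (axis times angle).
In Python, from bench import bot gives the robot as it stands.
- The arm moves only by the tool carry_out, never from a script. Its argument "increments" is a list of rows, each an object with "offset": the shift along the tool's x, y, z in mm, a list of three; "rotation": the turn, a rotation vector about the tool's x, y, z in degrees, a list of three; "fingers": the opening in per cent of the stroke, from 0 (shut) to 100 (fully open). In form: [{"offset": [tx, ty, tz], "rotation": [ax, ay, az], "fingers": fingers}, ...]. A call has 1 to 8 rows; each row is the pose to reach, as a shift and turn from the pose commanded when the call began, along the tool's axes at that moment; what a row does not reach only later rows make up. A row lasts 1/10 s, in which the tool goes at most 50 mm and 8.59 degrees, less where a joint would pass 70% of its speed; a pose out of reach is approached as far as the arm can. A call with a gripper value outside its range is refused whole. The fingers move at their own pace and stop on an object; the grip force is fixed at half the most. Time passes only in rows, so rows that repeat a pose let the fingers close. It gives the time, the measured TCP pose, the force, the opening and the grip force at its end, in the units of the state.
- bot.get_obs(): the state, without advancing time (a new reading comes with each control period).
- bot.camera(name): name is "scene" or "top"; returns the picture (420x560x3 uint8, blue, green, red); there is no depth.
- bot.calibration(name): a dict with "K" (3x3 intrinsics, pixels), "extrinsics" (4x4, takes a point from world to camera coordinates). Camera axes: x right, y down, z forward; pixel columns grow to the right and rows downward; lengths in m; the calibration is good to about 2 mm. A picture is of the moment at which its call begins. calibration takes no time and is no camera call.
- bot.hand_in(): hands the job in; it is judged then, once.
The state is a dict: "t": time; "joint_pos": joint angles; "dq": joint speeds; "tau": joint torques, N m; "tool_pos": TCP position; "orientation": TCP orientation; "force": force on the tool from outside, world axes, zero at the start; "torque": the same for the moment, N m; "opening": opening from 0.0 (shut) to 1.0 (fully open); "grasp_force": force on a finger pad.
Only numpy, scipy, OpenCV 4.12 (cv2) and the standard library are available. Lean on these libraries where they do the work, as an engineer would, in place of code of your own. Each camera call takes 0.05 s, during which the arm holds its last target. There are 200 camera calls.

## Working session

There is one attempt and no reset: what is moved stays moved. The work goes in short steps, Python scripts to look and compute and a tool call to move; the robot and the scene stay as the last step left them, time stands still between calls to the robot, and variables do not carry over. Pictures are saved under pics/ and viewed, at most 10 in all, crops included, and the job is handed in when it is done.

Besides the shell and the picture viewer there is one more tool, called after "Request:" in YAML: its name, and indented under it one key for each argument. carry_out: Moves the arm, as the interface text tells. Its arguments: {"type":"object","properties":{"increments":{"type":"array","items":{"type":"object","properties":{"offset":{"type":"array","items":{"type":"number"}},"rotation":{"type":"array","items":{"type":"number"}},"fingers":{"type":"number"}}}}},"required":["increments"]}

```bash
mkdir -p pics; ls
python3 - <<'E'
from bench import bot
import cv2,numpy as np
np.set_printoptions(precision=4,suppress=True)
for n in("scene","top"):
    cv2.imwrite(f"pics/{n}0.png",bot.camera(n)); c=bot.calibration(n); print(n,c["K"],c["extrinsics"])
o=bot.get_obs(); print(o)
E
```

```text
pics
scene [[451.8583   0.     275.7562]
 [  0.     451.8583 212.6814]
 [  0.       0.       1.    ]] [[ 0.5431  0.8395 -0.0141 -0.3123]
 [ 0.6788 -0.4489 -0.5812 -0.283 ]
 [-0.4943  0.3061 -0.8137  1.4264]
 [ 0.      0.      0.      1.    ]]
top [[412.581    0.     289.1572]
 [  0.     412.581  204.002 ]
 [  0.       0.       1.    ]] [[ 0.0106 -0.9999  0.0068  0.0129]
 [-0.9907 -0.0114 -0.1358  0.5381]
 [ 0.1359 -0.0053 -0.9907  1.2428]
 [ 0.      0.      0.      1.    ]]
{'t': 0.1, 'joint_pos': array([-1.3851,  0.2211,  1.5274, -0.    ,  1.3947, -0.1261]), 'dq': array([ 0.0003, -0.0027, -0.0032,  0.0003, -0.0008,  0.0004]), 'tau': array([  0.0012, -49.5944, -38.8519,   0.0702,   0.0516,  -0.    ]), 'tool_pos': array([ 0.1916, -0.5943,  0.2085]), 'orientation': array([-3.1018, -0.4876,  0.0001]), 'force': array([ 0.5332, -0.5574,  0.6306]), 'torque': array([-0.0386, -0.0222, -0.0187]), 'grasp_force': 0.0, 'opening': 1.0001772308134573}
```

View pics/scene0.png

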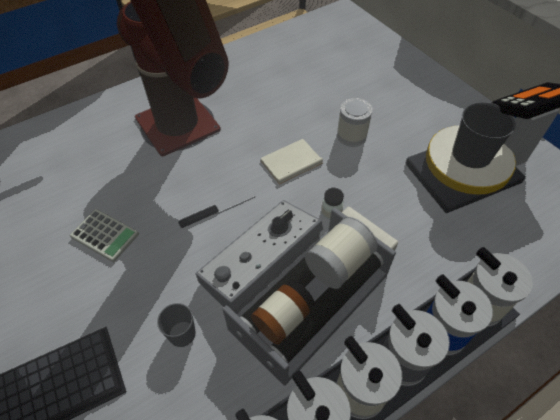

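View pics/top0.png

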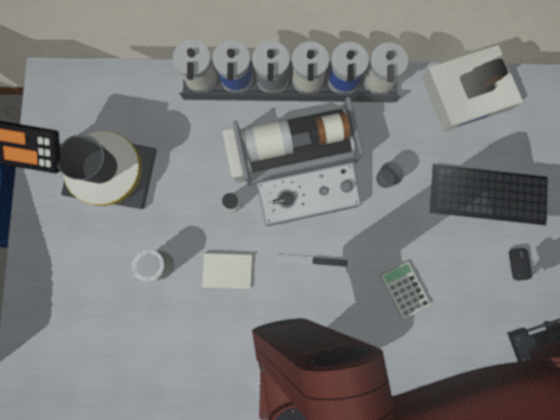

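The top view shows the panel with the selector hub near (288,198), the start button near (323,190) and the stop near (347,186). In the scene view the selector is near (281,222), start (245,257) and stop (222,274). I'll enlarge both.

Run:
```python
import cv2,numpy as np
a=cv2.resize(cv2.imread("pics/top0.png")[155:230,250:370],None,fx=6,fy=6,interpolation=cv2.INTER_CUBIC)[:, :720]
b=cv2.resize(cv2.imread("pics/scene0.png")[195:305,190:330],None,fx=5,fy=5,interpolation=cv2.INTER_CUBIC)
cv2.imwrite("pics/a.png",a);cv2.imwrite("pics/b.png",b)
```

```text
(no output)
```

View pics/a.png

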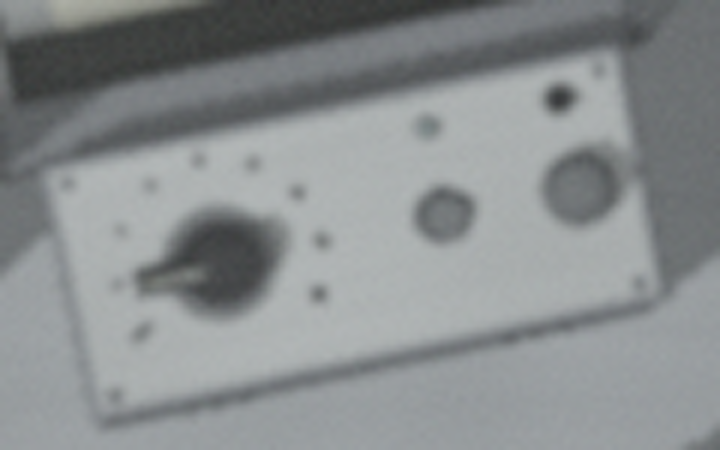

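View pics/b.png

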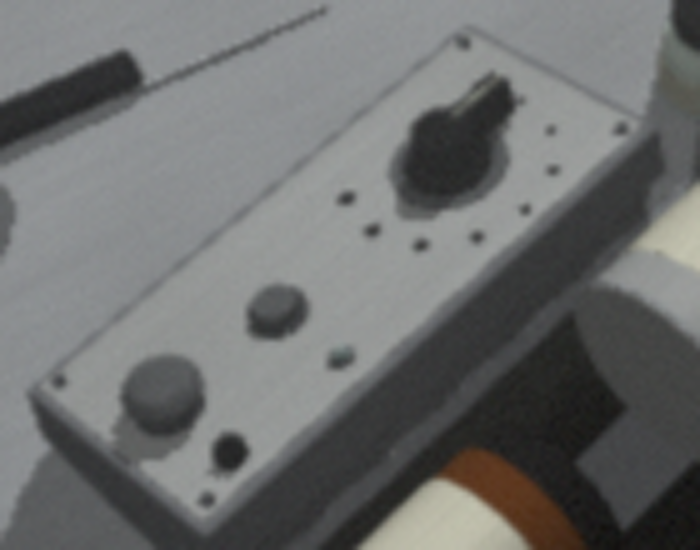

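The top crop has the panel corners at (45,170), (618,45), (660,297) and (103,422). The dots are clear, and the pointer lies at the first dot (117,285), so it is at position 1. The scene crop agrees. Next I cast the marks onto planes at their known heights and fit x, y and yaw.

```bash
cat > h.py <<'E'
from bench import bot
import numpy as np
from scipy.spatial.transform import Rotation as R
np.set_printoptions(precision=4,suppress=True)
T=np.radians(15)
P0=lambda p:np.array([p[0]*np.cos(T)-p[2]*np.sin(T),p[1],.072+p[0]*np.sin(T)+p[2]*np.cos(T)])
def cast(n,uv,z):
    c=bot.calibration(n);E=c["extrinsics"];d=E[:3,:3].T@np.linalg.solve(c["K"],[*uv,1]);o=-E[:3,:3].T@E[:3,3]
    return o+d*(z-o[2])/d[2]
E
cat > fit.py <<'E'
from h import *
dot=lambda k:(.052*np.cos(np.radians(120-30*k)),.07+.052*np.sin(np.radians(120-30*k)),0)
C=[(.067,.15,0),(.067,-.15,0),(-.067,-.15,0),(-.067,.15,0),(0,-.045,.01),(.045,-.113,.008)]+[dot(k) for k in range(1,9)]
A=[(45,170),(618,45),(660,297),(103,422),(446,213),(561,97),(117,285),(120,230),(150,185),(198,160),(252,163),(298,192),(322,240),(318,293)]
B=[(640,125),(205,530),(30,392),(468,28),(279,303),(232,447),(518,100),(550,130),(553,170),(526,209),(477,237),(421,244),(372,230),(346,198)]
allL=[];allW=[]
def fit(L,W):
    L,W=np.array(L),np.array(W);r,_=R.align_vectors(np.c_[W-W.mean(0),W[:,0]*0],np.c_[L-L.mean(0),L[:,0]*0])
    m=r.as_matrix()[:2,:2];t=W.mean(0)-m@L.mean(0);return t,np.degrees(np.arctan2(m[1,0],m[0,0])),np.linalg.norm(L@m.T+t-W,axis=1)*1e3
for n,S,s,off in(("top",A,6,(250,155)),("scene",B,5,(190,195))):
    L=[];W=[]
    for c,uv in zip(C,S):
        p=P0(c);q=(np.array(uv)+.5)/s-.5+off;L.append(p[:2]);W.append(cast(n,q,p[2])[:2])
    print(n,*fit(L,W));allL+=L;allW+=W
t,y,e=fit(allL,allW);print(t,y)
M=R.from_euler('z',y,degrees=True).as_matrix()
for k,c in dict(axis=(0,.07,0),start=(0,-.045,.01),stop=(0,-.113,.023)).items(): print(k,M@P0(c)+[*t,0])
E
python3 fit.py
```

```text
top [ 0.5664 -0.0405] 13.150980244571222 [4.9173 3.1434 4.7516 4.7118 1.0734 0.8616 1.4555 1.2258 0.7693 0.8186
 0.505  0.4469 0.2563 0.2678]
scene [ 0.5665 -0.0409] 13.33672935925401 [9.0827 4.0308 3.1611 5.8725 2.8934 0.9345 1.4542 0.972  1.1822 0.804
 0.2823 0.6925 0.8855 1.063 ]
[ 0.5665 -0.0407] 13.243604639503825
axis [0.5504 0.0274 0.072 ]
start [ 0.5743 -0.0851  0.0817]
stop [ 0.5866 -0.1521  0.0942]
```

The fit is good: dots are within about 1.5 mm in both views and the views agree. The selector axis is at (0.550, 0.027) and the yaw is 13.2°. Plan: tilt the tool square to the panel with fingers closed, narrow side along the lever, and push it round an arc.

```bash
cat > plan.py <<'E'
# usage: plan.py px py h_tcp(mm, panel) xang(deg: tool x from panel x towards panel y) -> move in tool axes
from h import *
import sys
px,py,h,a=map(float,sys.argv[1:5])
t=np.array([.5665,-.0407,0]);M=R.from_euler('z',13.24,degrees=True).as_matrix()
P=M@np.array([[np.cos(T),0,-np.sin(T)],[0,1,0],[np.sin(T),0,np.cos(T)]]);O=t+[0,0,.072]
c,s=np.cos(np.radians(a)),np.sin(np.radians(a))
G=P@np.array([[c,s,0],[s,-c,0],[0,0,-1]])
goal=O+P@np.array([px,py,h])/1e3
o=bot.get_obs();Q=R.from_rotvec(o["orientation"]).as_matrix()
q=P.T@Q
print("t",o["t"],"now panel",P.T@(o["tool_pos"]-O)*1e3,"ang",np.degrees(np.arctan2(q[1,0],q[0,0])),"tilt",q[2],"F panel",P.T@o["force"],"open",o["opening"])
print("offset",Q.T@(goal-o["tool_pos"])*1e3,"rot",np.degrees(R.from_matrix(Q.T@G).as_rotvec()),"q",o["joint_pos"])
E
python3 plan.py -33 104 70 90
```

```text
t 0.1 now panel [-439.6167 -453.0442  259.0944] ang 4.789966721444382 tilt [-0.2578 -0.0225 -0.9659] F panel [ 0.5413 -0.6647  0.5078] open 1.0001772308134573
offset [ 485.1903 -519.461    78.3749] rot [-12.1794  11.0904 -84.8579] q [-1.3851  0.2211  1.5274 -0.      1.3947 -0.1261]
```

Request:
carry_out:
  increments:
    - {"offset":[485,-519,40],"rotation":[-12.2,11.1,-84.9],"fingers":0}
    - {"offset":[485,-519,40],"rotation":[-12.2,11.1,-84.9],"fingers":0}
    - {"offset":[485,-519,40],"rotation":[-12.2,11.1,-84.9],"fingers":0}
    - {"offset":[485,-519,40],"rotation":[-12.2,11.1,-84.9],"fingers":0}
    - {"offset":[485,-519,40],"rotation":[-12.2,11.1,-84.9],"fingers":0}
    - {"offset":[485,-519,40],"rotation":[-12.2,11.1,-84.9],"fingers":0}
    - {"offset":[485,-519,40],"rotation":[-12.2,11.1,-84.9],"fingers":0}
    - {"offset":[485,-519,40],"rotation":[-12.2,11.1,-84.9],"fingers":0}

```text
t: 0.9
tool_pos: [0.362, -0.2314, 0.1865]
orientation: [2.192, 2.042, 0.254]
force: [1.8, -0.9, 0.5]
opening: 0.354
grasp_force: 0.0
```

```bash
python3 plan.py -33 104 70 90
```

```text
t 0.9 now panel [-204.8503 -138.8205  173.4721] ang 73.00724839130125 tilt [-0.0461 -0.0356 -0.9983] F panel [ 1.5813 -1.316   0.0761] open 0.3537404479003624
offset [286.9161  96.5393  86.949 ] rot [ -2.4167   2.3224 -17.035 ] q [-0.9061 -0.4135  2.1727  0.1884  1.2655 -0.8816]
```

Request:
carry_out:
  increments:
    - {"offset":[287,97,70],"rotation":[-2.4,2.3,-17],"fingers":0}
    - {"offset":[287,97,70],"rotation":[-2.4,2.3,-17],"fingers":0}
    - {"offset":[287,97,70],"rotation":[-2.4,2.3,-17],"fingers":0}
    - {"offset":[287,97,70],"rotation":[-2.4,2.3,-17],"fingers":0}
    - {"offset":[287,97,70],"rotation":[-2.4,2.3,-17],"fingers":0}
    - {"offset":[287,97,70],"rotation":[-2.4,2.3,-17],"fingers":0}
    - {"offset":[287,97,70],"rotation":[-2.4,2.3,-17],"fingers":0}
    - {"offset":[287,97,70],"rotation":[-2.4,2.3,-17],"fingers":0}

```text
t: 1.7
tool_pos: [0.4916, 0.0481, 0.1473]
orientation: [1.844, 2.324, 0.303]
force: [-1.0, 0.1, 0.1]
opening: 0.005
grasp_force: 0.0
```

```bash
python3 plan.py -33 104 45 90
```

```text
t 1.7 now panel [-31.3539 103.5644  86.3087] ang 89.89352414158644 tilt [ 0.0005 -0.0032 -1.    ] F panel [-0.9398  0.302   0.3638] open 0.005409038314722409
offset [ 0.4137 -1.5162 41.3139] rot [-0.1811 -0.0263 -0.1064] q [-0.1288 -0.2694  2.1496  0.1063  1.0214 -0.4027]
```

Request:
carry_out:
  increments:
    - {"offset":[0,-2,20],"rotation":[0,0,0],"fingers":0}
    - {"offset":[0,-2,41],"rotation":[0,0,0],"fingers":0}
    - {"offset":[0,-2,41],"rotation":[0,0,0],"fingers":0}
    - {"offset":[0,-2,41],"rotation":[0,0,0],"fingers":0}

```text
t: 2.1
tool_pos: [0.4999, 0.0467, 0.108]
orientation: [1.85, 2.317, 0.303]
force: [-0.6, -0.4, 1.4]
opening: 0.006
grasp_force: 0.0
```

```bash
python3 plan.py -33 104 18 90
python3 - <<'E'
from bench import bot
import cv2,numpy as np
b=cv2.resize(bot.camera("scene")[180:290,200:340],None,fx=5,fy=5,interpolation=cv2.INTER_CUBIC)
cv2.imwrite("pics/c.png",b)
E
```

```text
t 2.1 now panel [-33.9626 100.2966  46.3352] ang 89.54693520205974 tilt [-0.0015 -0.0025 -1.    ] F panel [-0.2443 -0.2383  1.5323] open 0.006036022228838199
offset [ 3.7536  1.0041 28.3271] rot [-0.1436  0.0857 -0.4532] q [-0.1281 -0.1928  2.1671  0.1112  0.9264 -0.4072]
```

View pics/c.png

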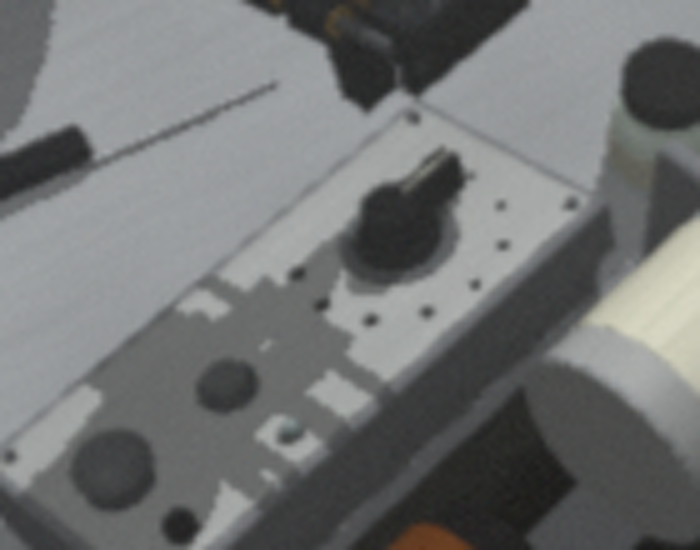

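The crop shows the pointer still at dot 1, with its tip at (455,165). The closed fingertips end near (370,105), on the front side of the lever as intended and still above it. I'll descend and then approach the lever gently.

Request:
carry_out:
  increments:
    - {"offset":[3,0,10],"rotation":[0,0,0],"fingers":0}
    - {"offset":[3,0,20],"rotation":[0,0,0],"fingers":0}
    - {"offset":[3,0,28],"rotation":[0,0,0],"fingers":0}
    - {"offset":[3,0,28],"rotation":[0,0,0],"fingers":0}
    - {"offset":[3,0,28],"rotation":[0,0,0],"fingers":0}
    - {"offset":[3,0,28],"rotation":[0,0,0],"fingers":0}

```text
t: 2.75
tool_pos: [0.507, 0.0527, 0.0811]
orientation: [1.847, 2.318, 0.304]
force: [0.2, -0.2, -1.0]
opening: 0.006
grasp_force: 0.0
```

```bash
python3 plan.py -23 104 18 90
```

```text
t 2.75 now panel [-32.9385 104.5021  18.2469] ang 89.66771644586362 tilt [-0.0012 -0.0011 -1.    ] F panel [-0.0774 -0.2913 -0.9968] open 0.005554114683947049
offset [-0.4442  9.9415  0.2364] rot [-0.0638  0.0663 -0.3323] q [-0.1122 -0.1301  2.17    0.1134  0.8583 -0.401 ]
```

Request:
carry_out:
  increments:
    - {"offset":[0,4,0],"rotation":[0,0,0],"fingers":0}
    - {"offset":[0,7,0],"rotation":[0,0,0],"fingers":0}
    - {"offset":[0,9,0],"rotation":[0,0,0],"fingers":0}
    - {"offset":[0,10,0],"rotation":[0,0,0],"fingers":0}
    - {"offset":[0,11,0],"rotation":[0,0,0],"fingers":0}
    - {"offset":[0,12,0],"rotation":[0,0,0],"fingers":0}
    - {"offset":[0,12,0],"rotation":[0,0,0],"fingers":0}
    - {"offset":[0,12,0],"rotation":[0,0,0],"fingers":0}

```text
t: 3.55
tool_pos: [0.5181, 0.0552, 0.0839]
orientation: [1.848, 2.318, 0.304]
force: [0.2, -0.5, -0.5]
opening: 0.009
grasp_force: 0.0
```

```bash
python3 plan.py -21 104 18 90; python3 -c "
import numpy as np
c=np.array([-34,21])
for f in np.arange(4,31,4):
  r=np.radians(f);print(f,(c-np.array([[np.cos(r),-np.sin(r)],[np.sin(r),np.cos(r)]])@c).round(1))"
```

```text
t 3.55 now panel [-21.2358 104.4532  18.0609] ang 89.6568471395042 tilt [-0.0011 -0.0014 -1.    ] F panel [-0.078  -0.4835 -0.4792] open 0.00877364626984355
offset [-0.4517  0.2386  0.061 ] rot [-0.0811  0.0616 -0.3432] q [-0.1032 -0.1044  2.1408  0.1102  0.8613 -0.3898]
4 [1.4 2.4]
8 [2.6 4.9]
12 [3.6 7.5]
16 [ 4.5 10.2]
20 [ 5.1 12.9]
24 [ 5.6 15.6]
28 [ 5.9 18.4]
```

Request:
carry_out:
  increments:
    - {"offset":[1.4,2.4,0],"rotation":[0,0,4],"fingers":0}
    - {"offset":[2.6,4.9,0],"rotation":[0,0,8],"fingers":0}
    - {"offset":[3.1,6.2,0],"rotation":[0,0,10],"fingers":0}
    - {"offset":[3.1,6.2,0],"rotation":[0,0,10],"fingers":0}

```text
t: 3.95
tool_pos: [0.5234, 0.0596, 0.0857]
orientation: [2.054, 2.16, 0.326]
force: [-0.2, -0.2, 0.7]
opening: 0.005
grasp_force: 0.0
```

```bash
python3 plan.py -21 104 18 80
```

```text
t 3.95 now panel [-14.8153 107.513   18.1456] ang 79.65287620424749 tilt [-0.0013 -0.0009 -1.    ] F panel [-0.0175 -0.1259  0.7783] open 0.004989112337371107
offset [-4.5666 -5.453   0.1568] rot [-0.0537  0.0767 -0.3472] q [-0.0917 -0.0924  2.1262  0.1064  0.8625 -0.2014]
```

No contact force yet, so I take a look.

Run:
```python
from bench import bot
import cv2,numpy as np
b=cv2.resize(bot.camera("scene")[170:260,220:340],None,fx=5,fy=5,interpolation=cv2.INTER_CUBIC)
a=cv2.resize(bot.camera("top")[155:230,250:320],None,fx=6,fy=6,interpolation=cv2.INTER_CUBIC)
a=a[:,:200] if 0 else cv2.resize(a,(200*1,450*200//420))
c=np.zeros((450,800,3),np.uint8);c[:,:600]=b;c[:a.shape[0],600:]=a
cv2.imwrite("pics/d.png",c)
```

```text
(no output)
```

View pics/d.png

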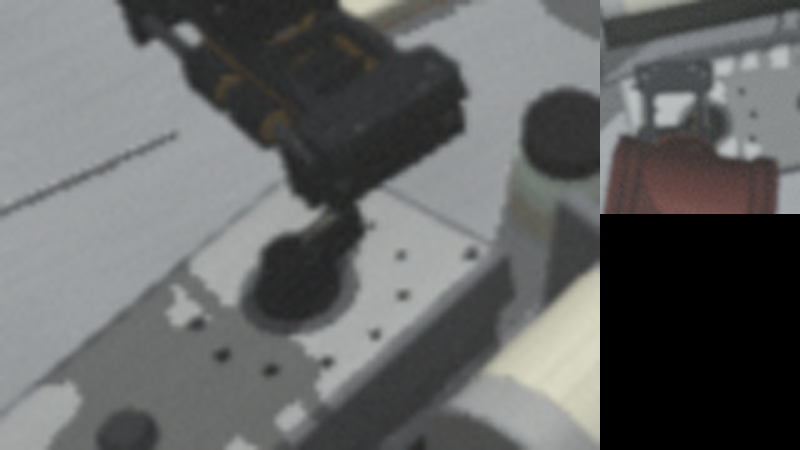

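The pointer is still at dot 1 (dot visible at (370,226)). The fingertip stands beside the lever with a small gap, because the tips are thinner than I assumed. I'll close the gap sideways.

Request:
carry_out:
  increments:
    - {"offset":[0,1,0],"rotation":[0,0,0],"fingers":0}
    - {"offset":[0,2,0],"rotation":[0,0,0],"fingers":0}
    - {"offset":[0,3,0],"rotation":[0,0,0],"fingers":0}
    - {"offset":[0,3,0],"rotation":[0,0,0],"fingers":0}

```text
t: 4.45
tool_pos: [0.5264, 0.0597, 0.0865]
orientation: [2.054, 2.16, 0.326]
force: [0.6, -0.4, 0.3]
opening: 0.005
grasp_force: 0.0
```

Request:
carry_out:
  increments:
    - {"offset":[0,1,0],"rotation":[0,0,0],"fingers":0}
    - {"offset":[0,2,0],"rotation":[0,0,0],"fingers":0}
    - {"offset":[0,2,0],"rotation":[0,0,0],"fingers":0}

```text
t: 4.75
tool_pos: [0.5283, 0.0598, 0.087]
orientation: [2.054, 2.16, 0.326]
force: [-0.2, -0.8, 0.6]
opening: 0.005
grasp_force: 0.0
```

```bash
python3 plan.py -21 104 18 80
```

```text
t 4.75 now panel [ -9.8301 106.5423  18.1294] ang 79.65722526889517 tilt [-0.0013 -0.0009 -1.    ] F panel [-0.1981 -0.7679  0.6935] open 0.005479804104290675
offset [ -4.5062 -10.5319   0.145 ] rot [-0.0518  0.077  -0.3428] q [-0.0903 -0.0816  2.1135  0.1058  0.8642 -0.1995]
```

Run:
```python
from bench import bot
import cv2,numpy as np
b=cv2.resize(bot.camera("scene")[190:250,240:320],None,fx=8,fy=8,interpolation=cv2.INTER_CUBIC)
cv2.imwrite("pics/e.png",np.clip(b*1.6,0,255).astype(np.uint8))
from h import *
t=np.array([.5665,-.0407,0]);M=R.from_euler('z',13.24,degrees=True).as_matrix()
c=bot.calibration("scene")
for k in[(-9.8,106.5,10),(-9.8,116,10),(0,114,16),(0,70,27),(0,122,0)]:
    p=M@P0(np.array(k)/1e3)+t;q=c["K"]@(c["extrinsics"]@[*p,1])[:3];print(k,(q[:2]/q[2]-[240,190]+.5)*8)
```

```text
(-9.8, 106.5, 10) [371.4672 198.465 ]
(-9.8, 116, 10) [392.385  180.2919]
(0, 114, 16) [407.0507 182.7049]
(0, 70, 27) [300.9848 243.5709]
(0, 122, 0) [433.6688 203.7859]
```

View pics/e.png

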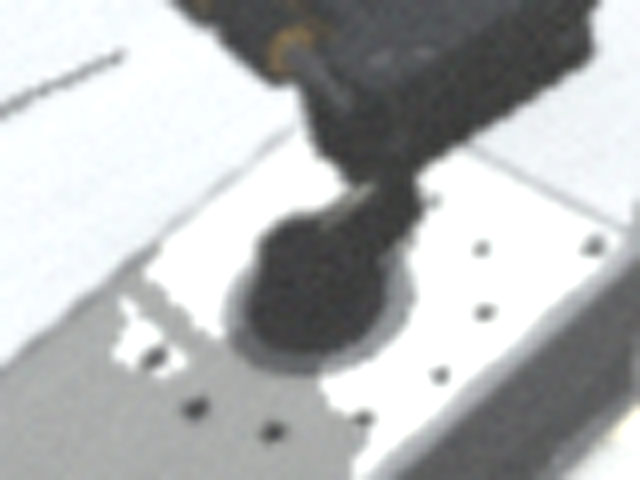

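The pointer is still at dot 1 (432,200), and the tip sits just ahead of the lever's side at about (370,185), so the tips are only a few millimetres thick. I'll square the finger to the lever and push on in small steps.

Request:
carry_out:
  increments:
    - {"offset":[-2.6,-0.5,0],"rotation":[0,0,-5],"fingers":0}
    - {"offset":[-2.6,-0.5,0],"rotation":[0,0,-10],"fingers":0}
    - {"offset":[-2.6,-0.5,0],"rotation":[0,0,-10],"fingers":0}
    - {"offset":[-2.6,-0.5,0],"rotation":[0,0,-10],"fingers":0}

```text
t: 5.2
tool_pos: [0.5278, 0.0572, 0.0866]
orientation: [1.85, 2.316, 0.304]
force: [0.1, 0.3, -0.2]
opening: 0.007
grasp_force: 0.0
```

Request:
carry_out:
  increments:
    - {"offset":[0,1,0],"rotation":[0,0,0],"fingers":0}
    - {"offset":[0,1,0],"rotation":[0,0,0],"fingers":0}

```text
t: 5.4
tool_pos: [0.5289, 0.0574, 0.087]
orientation: [1.849, 2.317, 0.304]
force: [-0.3, 0.7, 0.6]
opening: 0.007
grasp_force: 0.0
```

Request:
carry_out:
  increments:
    - {"offset":[0,1,0],"rotation":[0,0,0],"fingers":0}
    - {"offset":[0,1,0],"rotation":[0,0,0],"fingers":0}

```text
t: 5.6
tool_pos: [0.5298, 0.0576, 0.0873]
orientation: [1.848, 2.318, 0.304]
force: [-0.1, -0.2, -1.2]
opening: 0.008
grasp_force: 0.0
```

Request:
carry_out:
  increments:
    - {"offset":[0,1,0],"rotation":[0,0,0],"fingers":0}
    - {"offset":[0,1,0],"rotation":[0,0,0],"fingers":0}

```text
t: 5.8
tool_pos: [0.5307, 0.0578, 0.0875]
orientation: [1.848, 2.318, 0.304]
force: [0.1, 0.6, 0.7]
opening: 0.007
grasp_force: 0.0
```

```bash
python3 plan.py -10 104 18 90
```

```text
t 5.8 now panel [ -7.8157 104.0962  18.1119] ang 89.64994013929805 tilt [-0.0011 -0.0011 -1.    ] F panel [0.478  0.5968 0.6471] open 0.006858772635697307
offset [-0.1094 -2.1836  0.1145] rot [-0.0653  0.0656 -0.3501] q [-0.0943 -0.0765  2.1077  0.107   0.8653 -0.3784]
```

Run:
```python
from bench import bot
import cv2,numpy as np
b=cv2.resize(bot.camera("scene")[170:240,250:330],None,fx=8,fy=8,interpolation=cv2.INTER_CUBIC)
cv2.imwrite("pics/f.png",(255*(b/255.)**.45).astype(np.uint8))
from h import *
t=np.array([.5665,-.0407,0]);M=R.from_euler('z',13.24,degrees=True).as_matrix()
c=bot.calibration("scene")
for k in[(-7.8,104,10),(-7.8,94.5,10),(-7.8,113.5,10),(-7.8,94.5,50),(0,114,27),(0,70,27),(-6,114,27),(6,114,27)]:
    p=M@P0(np.array(k)/1e3)+t;q=c["K"]@(c["extrinsics"]@[*p,1])[:3];print(k,(q[:2]/q[2]-[250,170]+.5)*8)
```

```text
(-7.8, 104, 10) [290.5082 365.8045]
(-7.8, 94.5, 10) [269.3979 384.1676]
(-7.8, 113.5, 10) [311.4712 347.5693]
(-7.8, 94.5, 50) [244.2009 291.0817]
(0, 114, 27) [320.6306 317.264 ]
(0, 70, 27) [220.9848 403.5709]
(-6, 114, 27) [306.701  309.7489]
(6, 114, 27) [334.6525 324.8288]
```

View pics/f.png

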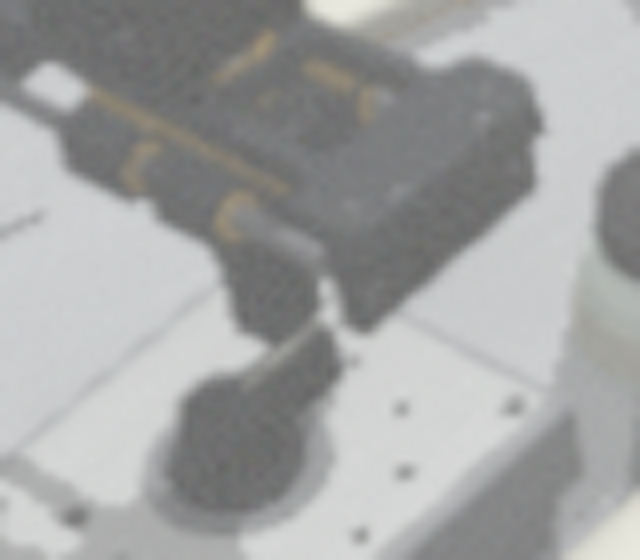

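The white line, from (245,385) to (325,315), shows the pointer still at 1. The visible fingertip corner at (240,325) is about 45 px above where a tip 10 mm over the panel should appear, so the tip may be riding over the lever at about 30 mm. I'll check the overhang value.

Run:
```python
from bench import bot
print(bot.finger_overhang,[a for a in dir(bot) if a[0]!='_'])
```

```text
0.008 ['Unreachable', 'calibration', 'camera', 'finger_overhang', 'get_obs', 'hand_in']
```

Request:
carry_out:
  increments:
    - {"offset":[0,-8,0],"rotation":[0,0,0],"fingers":0}
    - {"offset":[0,-16,0],"rotation":[0,0,0],"fingers":0}
    - {"offset":[0,-22,0],"rotation":[0,0,0],"fingers":0}
    - {"offset":[0,-22,0],"rotation":[0,0,0],"fingers":0}
    - {"offset":[0,-22,0],"rotation":[0,0,0],"fingers":0}

```text
t: 6.35
tool_pos: [0.5098, 0.0529, 0.0818]
orientation: [1.848, 2.317, 0.304]
force: [0.5, -0.2, 0.5]
opening: 0.005
grasp_force: 0.0
```

Request:
carry_out:
  increments:
    - {"offset":[0,0,1.5],"rotation":[0,0,0],"fingers":0}
    - {"offset":[0,0,3],"rotation":[0,0,0],"fingers":0}
    - {"offset":[0,0,3],"rotation":[0,0,0],"fingers":0}

```text
t: 6.65
tool_pos: [0.5106, 0.0533, 0.0786]
orientation: [1.848, 2.318, 0.304]
force: [-0.4, 0.2, 0.2]
opening: 0.004
grasp_force: 0.0
```

Request:
carry_out:
  increments:
    - {"offset":[0,0,1.5],"rotation":[0,0,0],"fingers":0}
    - {"offset":[0,0,3],"rotation":[0,0,0],"fingers":0}
    - {"offset":[0,0,3],"rotation":[0,0,0],"fingers":0}

```text
t: 6.95
tool_pos: [0.5112, 0.0535, 0.0756]
orientation: [1.848, 2.319, 0.304]
force: [0.5, 0.2, -0.9]
opening: 0.006
grasp_force: 0.0
```

```bash
python3 plan.py -30 104 18 90
```

```text
t 6.95 now panel [-30.2103 104.3337  11.8306] ang 89.65790887747974 tilt [-0.0009 -0.0018 -1.    ] F panel [ 0.2766  0.1276 -0.9923] open 0.005959474949397662
offset [-0.3381  0.2011 -6.1695] rot [-0.104   0.0524 -0.3421] q [-0.1091 -0.1086  2.1626  0.1138  0.8449 -0.3993]
```

Request:
carry_out:
  increments:
    - {"offset":[0,0,1],"rotation":[0,0,0],"fingers":0}
    - {"offset":[0,0,2],"rotation":[0,0,0],"fingers":0}
    - {"offset":[0,0,2],"rotation":[0,0,0],"fingers":0}

```text
t: 7.25
tool_pos: [0.5118, 0.0535, 0.0738]
orientation: [1.848, 2.318, 0.304]
force: [0.2, 0.9, -0.5]
opening: 0.006
grasp_force: 0.0
```

Request:
carry_out:
  increments:
    - {"offset":[0,0,1],"rotation":[0,0,0],"fingers":0}
    - {"offset":[0,0,1],"rotation":[0,0,0],"fingers":0}

```text
t: 7.45
tool_pos: [0.5121, 0.0536, 0.0729]
orientation: [1.848, 2.318, 0.304]
force: [0.4, -0.1, 0.4]
opening: 0.008
grasp_force: 0.0
```

Request:
carry_out:
  increments:
    - {"offset":[0,0,1],"rotation":[0,0,0],"fingers":0}
    - {"offset":[0,0,1],"rotation":[0,0,0],"fingers":0}

```text
t: 7.65
tool_pos: [0.5124, 0.0536, 0.072]
orientation: [1.848, 2.318, 0.304]
force: [0.1, -0.4, 0.2]
opening: 0.002
grasp_force: 0.0
```

Request:
carry_out:
  increments:
    - {"offset":[0,3,-2],"rotation":[0,0,0],"fingers":0}
    - {"offset":[0,6,-2],"rotation":[0,0,0],"fingers":0}
    - {"offset":[0,9,-2],"rotation":[0,0,0],"fingers":0}
    - {"offset":[0,9,-2],"rotation":[0,0,0],"fingers":0}

```text
t: 8.05
tool_pos: [0.5211, 0.0555, 0.0768]
orientation: [1.847, 2.318, 0.305]
force: [0.3, -1.1, -0.2]
opening: 0.004
grasp_force: 0.0
```

Request:
carry_out:
  increments:
    - {"offset":[0,1.5,0],"rotation":[0,0,0],"fingers":0}
    - {"offset":[0,3,0],"rotation":[0,0,0],"fingers":0}
    - {"offset":[0,3,0],"rotation":[0,0,0],"fingers":0}

```text
t: 8.35
tool_pos: [0.5234, 0.0561, 0.0772]
orientation: [1.847, 2.318, 0.304]
force: [-0.2, 0.1, 0.2]
opening: 0.004
grasp_force: 0.0
```

Request:
carry_out:
  increments:
    - {"offset":[0,1,0],"rotation":[0,0,0],"fingers":0}
    - {"offset":[0,2,0],"rotation":[0,0,0],"fingers":0}
    - {"offset":[0,2,0],"rotation":[0,0,0],"fingers":0}

```text
t: 8.65
tool_pos: [0.5251, 0.0566, 0.0776]
orientation: [1.848, 2.318, 0.304]
force: [-0.3, -0.3, -0.1]
opening: 0.007
grasp_force: 0.0
```

```bash
python3 plan.py -14 104 10 90
python3 - <<'E'
from bench import bot
import cv2,numpy as np
b=cv2.resize(bot.camera("scene")[170:240,250:330],None,fx=8,fy=8,interpolation=cv2.INTER_CUBIC)
cv2.imwrite("pics/g.png",(255*(b/255.)**.45).astype(np.uint8))
E
```

```text
t 8.65 now panel [-15.9196 104.1409  10.1098] ang 89.65824159895557 tilt [-0.0011 -0.0013 -1.    ] F panel [-0.4135 -0.2408 -0.0419] open 0.007335667224802565
offset [-0.1293  1.9206  0.1074] rot [-0.0761  0.0652 -0.3418] q [-0.0984 -0.0752  2.1276  0.1102  0.8448 -0.3864]
```

View pics/g.png

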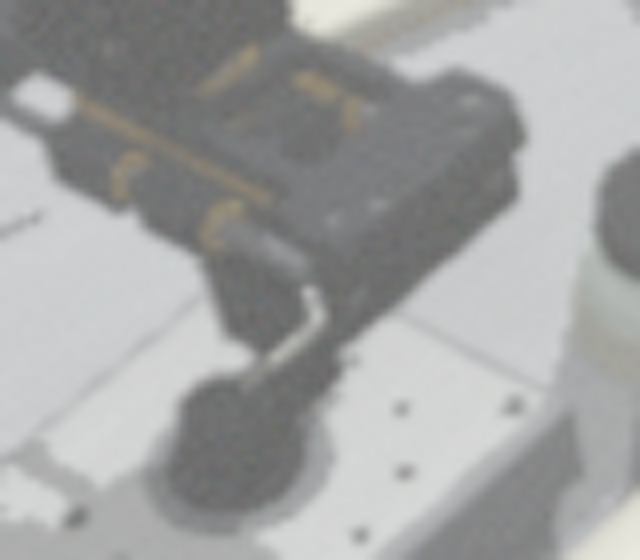

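Now the fingertip's lower edge (225,335)–(255,358) runs down behind the lever's back edge, so it is low enough beside the lever. I'll keep nudging toward contact.

Request:
carry_out:
  increments:
    - {"offset":[0,1,0],"rotation":[0,0,0],"fingers":0}
    - {"offset":[0,2,0],"rotation":[0,0,0],"fingers":0}
    - {"offset":[0,2,0],"rotation":[0,0,0],"fingers":0}

```text
t: 9.0
tool_pos: [0.5257, 0.0569, 0.0774]
orientation: [1.849, 2.32, 0.301]
force: [-4.3, -1.2, 1.8]
opening: 0.005
grasp_force: 2.3
```

Request:
carry_out:
  increments:
    - {"offset":[0,1,0],"rotation":[0,0,0],"fingers":0}
    - {"offset":[0,2,0],"rotation":[0,0,0],"fingers":0}
    - {"offset":[0,2,0],"rotation":[0,0,0],"fingers":0}

```text
t: 9.3
tool_pos: [0.5262, 0.0573, 0.0771]
orientation: [1.85, 2.323, 0.298]
force: [-10.0, -1.9, 3.4]
opening: 0.007
grasp_force: 4.3
```

Request:
carry_out:
  increments:
    - {"offset":[0,1,0],"rotation":[0,0,0],"fingers":0}
    - {"offset":[0,2,0],"rotation":[0,0,0],"fingers":0}
    - {"offset":[0,2,0],"rotation":[0,0,0],"fingers":0}

```text
t: 9.6
tool_pos: [0.5278, 0.058, 0.0773]
orientation: [1.851, 2.323, 0.299]
force: [-8.3, -0.3, 1.3]
opening: 0.008
grasp_force: 3.8
```

Contact comes at a half-thickness of about 9 mm, but it catches only the lever's top edge, since at 8 mm higher it passed over. I'll back off, go down carefully and push lower.

Request:
carry_out:
  increments:
    - {"offset":[0,-8,0],"rotation":[0,0,0],"fingers":0}
    - {"offset":[0,-12,0],"rotation":[0,0,0],"fingers":0}
    - {"offset":[0,-12,0],"rotation":[0,0,0],"fingers":0}
    - {"offset":[0,-12,1.5],"rotation":[0,0,0],"fingers":0}
    - {"offset":[0,-12,3],"rotation":[0,0,0],"fingers":0}
    - {"offset":[0,-12,3],"rotation":[0,0,0],"fingers":0}

```text
t: 10.2
tool_pos: [0.5204, 0.0554, 0.0731]
orientation: [1.848, 2.318, 0.304]
force: [0.2, 0.1, -0.3]
opening: 0.007
grasp_force: 0.0
```

Request:
carry_out:
  increments:
    - {"offset":[0,0,1],"rotation":[0,0,0],"fingers":0}
    - {"offset":[0,0,1],"rotation":[0,0,0],"fingers":0}

```text
t: 10.4
tool_pos: [0.5205, 0.0555, 0.0721]
orientation: [1.848, 2.318, 0.304]
force: [0.6, -0.6, 0.2]
opening: 0.006
grasp_force: 0.0
```

Request:
carry_out:
  increments:
    - {"offset":[0,0,1],"rotation":[0,0,0],"fingers":0}
    - {"offset":[0,0,1],"rotation":[0,0,0],"fingers":0}

```text
t: 10.6
tool_pos: [0.5207, 0.0556, 0.0711]
orientation: [1.848, 2.318, 0.304]
force: [-0.7, 0.3, 0.1]
opening: 0.004
grasp_force: 0.0
```

```bash
python3 plan.py -24 104 10 90
```

```text
t 10.6 now panel [-22.0286 104.2041   5.0025] ang 89.65743737093302 tilt [-0.0011 -0.0014 -1.    ] F panel [-0.5337  0.4853  0.2142] open 0.004176537327471167
offset [-0.2214 -1.9772 -4.9945] rot [-0.0803  0.0627 -0.3426] q [-0.1017 -0.0759  2.1424  0.1127  0.8312 -0.3925]
```

Request:
carry_out:
  increments:
    - {"offset":[0,0,1],"rotation":[0,0,0],"fingers":0}
    - {"offset":[0,0,2],"rotation":[0,0,0],"fingers":0}
    - {"offset":[0,0,2],"rotation":[0,0,0],"fingers":0}

```text
t: 10.9
tool_pos: [0.5211, 0.0556, 0.0691]
orientation: [1.848, 2.318, 0.304]
force: [1.2, 0.4, -0.0]
opening: 0.006
grasp_force: 0.0
```

Request:
carry_out:
  increments:
    - {"offset":[0,0,1],"rotation":[0,0,0],"fingers":0}
    - {"offset":[0,0,2],"rotation":[0,0,0],"fingers":0}
    - {"offset":[0,0,2],"rotation":[0,0,0],"fingers":0}

```text
t: 11.2
tool_pos: [0.5216, 0.0558, 0.0672]
orientation: [1.848, 2.318, 0.304]
force: [-0.2, -0.7, -0.6]
opening: 0.009
grasp_force: 0.0
```

```bash
python3 plan.py -24 104 10 90
python3 - <<'E'
from bench import bot
import cv2,numpy as np
f=bot.camera("scene");t=bot.camera("top")
b=cv2.resize(f[170:245,240:320],(640,600),interpolation=cv2.INTER_CUBIC)
cv2.imwrite("pics/i.png",(255*(b/255.)**.45).astype(np.uint8))
E
```

```text
t 11.2 now panel [-22.1307 104.2353   0.9435] ang 89.65763193757154 tilt [-0.001  -0.0016 -1.    ] F panel [-0.5172 -0.5978 -0.5022] open 0.008680049891339374
offset [-0.2559 -1.882  -9.0533] rot [-0.0894  0.0592 -0.3424] q [-0.1009 -0.0665  2.1423  0.1134  0.8221 -0.393 ]
```

View pics/i.png

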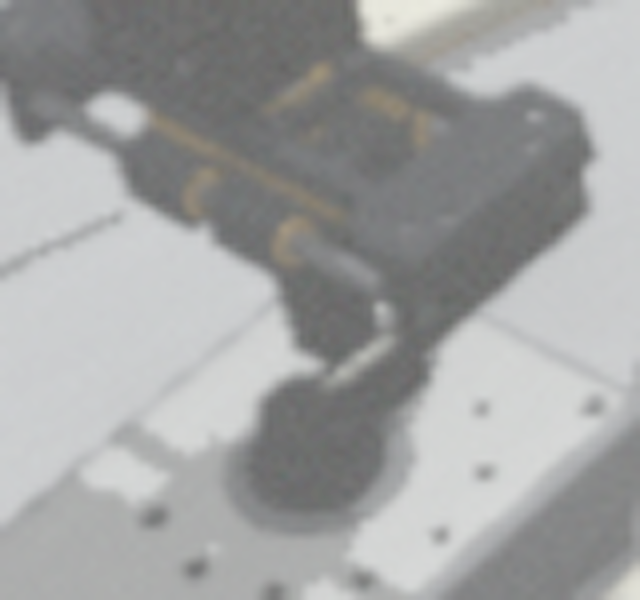

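The tip's back corner appears near (300,345), which puts it about 13 mm over the panel, a good height. The pointer is still at 1. The shut tips evidently sit higher relative to the TCP than specified. Pushing now in small arc steps.

Request:
carry_out:
  increments:
    - {"offset":[0,3,0],"rotation":[0,0,0],"fingers":0}
    - {"offset":[0,5.5,0],"rotation":[0,0,0],"fingers":0}
    - {"offset":[0,7,0],"rotation":[0,0,0],"fingers":0}
    - {"offset":[0,7,0],"rotation":[0,0,0],"fingers":0}

```text
t: 11.7
tool_pos: [0.5287, 0.0573, 0.0694]
orientation: [1.847, 2.318, 0.304]
force: [-0.2, -0.4, -0.0]
opening: 0.005
grasp_force: 0.0
```

Request:
carry_out:
  increments:
    - {"offset":[0,0.5,0],"rotation":[0,0,0],"fingers":0}
    - {"offset":[0,1,0],"rotation":[0,0,0],"fingers":0}
    - {"offset":[0,1,0],"rotation":[0,0,0],"fingers":0}

```text
t: 12.0
tool_pos: [0.5292, 0.0575, 0.0694]
orientation: [1.848, 2.318, 0.304]
force: [-0.2, 0.3, -0.2]
opening: 0.005
grasp_force: 0.0
```

```bash
python3 plan.py -15 104 1 90;  python3 -c "
import numpy as np
c=np.array([-34,15])
for f in [2,4,6,8,10,12,14,15,16,20,30]:
  r=np.radians(f);print(f,(c-np.array([[np.cos(r),-np.sin(r)],[np.sin(r),np.cos(r)]])@c).round(1))"
```

```text
t 12.0 now panel [-14.0615 104.1532   1.0551] ang 89.65684059592589 tilt [-0.0011 -0.0015 -1.    ] F panel [-0.139   0.3602 -0.1616] open 0.005347585411175161
offset [-0.1587 -0.9375  0.0567] rot [-0.0838  0.0609 -0.3432] q [-0.0953 -0.0506  2.1223  0.1112  0.8254 -0.3857]
2 [0.5 1.2]
4 [1.  2.4]
6 [1.4 3.6]
8 [1.8 4.9]
10 [2.1 6.1]
12 [2.4 7.4]
14 [2.6 8.7]
15 [2.7 9.3]
16 [ 2.8 10. ]
20 [ 3.1 12.5]
30 [ 2.9 19. ]
```

Request:
carry_out:
  increments:
    - {"offset":[0.5,1.2,0],"rotation":[0,0,2],"fingers":0}
    - {"offset":[1.0,2.4,0],"rotation":[0,0,4],"fingers":0}
    - {"offset":[1.0,2.4,0],"rotation":[0,0,4],"fingers":0}

```text
t: 12.3
tool_pos: [0.5302, 0.0587, 0.0694]
orientation: [1.933, 2.258, 0.31]
force: [-5.3, -2.7, 2.1]
opening: 0.005
grasp_force: 2.1
```

Request:
carry_out:
  increments:
    - {"offset":[0.5,1.2,0],"rotation":[0,0,2],"fingers":0}
    - {"offset":[1.0,2.4,0],"rotation":[0,0,4],"fingers":0}
    - {"offset":[1.0,2.4,0],"rotation":[0,0,4],"fingers":0}

```text
t: 12.6
tool_pos: [0.5322, 0.0602, 0.0698]
orientation: [2.014, 2.195, 0.319]
force: [-3.4, -1.0, -0.6]
opening: 0.005
grasp_force: 1.7
```

```bash
python3 plan.py -15 104 1 82
```

```text
t 12.6 now panel [-10.4895 106.051    0.5565] ang 81.67338754151572 tilt [-0.0013 -0.0036 -1.    ] F panel [-3.5701 -0.2447  0.3442] open 0.004674530349145398
offset [-2.6831 -4.1676 -0.4248] rot [-0.209   0.0739 -0.3267] q [-0.0882 -0.0413  2.112   0.108   0.828  -0.2372]
```

Request:
carry_out:
  increments:
    - {"offset":[0.5,1.2,0],"rotation":[0,0,2],"fingers":0}
    - {"offset":[1.0,2.4,0],"rotation":[0,0,4],"fingers":0}
    - {"offset":[1.0,2.4,0],"rotation":[0,0,4],"fingers":0}

```text
t: 12.9
tool_pos: [0.5348, 0.0614, 0.0706]
orientation: [2.094, 2.128, 0.328]
force: [-1.7, -1.5, -1.6]
opening: 0.004
grasp_force: 1.2
```

Request:
carry_out:
  increments:
    - {"offset":[0.5,1.2,0],"rotation":[0,0,2],"fingers":0}
    - {"offset":[1.0,2.4,0],"rotation":[0,0,4],"fingers":0}
    - {"offset":[1.0,2.4,0],"rotation":[0,0,4],"fingers":0}

```text
t: 13.2
tool_pos: [0.5374, 0.0626, 0.0715]
orientation: [2.171, 2.058, 0.337]
force: [-2.4, -1.9, -3.3]
opening: 0.005
grasp_force: 1.2
```

```bash
python3 plan.py -15 104 1 74
```

```text
t 13.2 now panel [ -4.6377 107.1947   0.7086] ang 73.71522958101839 tilt [-0.0014 -0.002  -1.    ] F panel [-3.5745 -1.2939 -2.4924] open 0.004969534559491569
offset [-5.9727 -9.0512 -0.2652] rot [-0.1141  0.0789 -0.2848] q [-0.0822 -0.0315  2.0992  0.1064  0.8291 -0.0912]
```

Request:
carry_out:
  increments:
    - {"offset":[0.5,1.2,0],"rotation":[0,0,2],"fingers":0}
    - {"offset":[1.0,2.4,0],"rotation":[0,0,4],"fingers":0}
    - {"offset":[1.0,2.4,0],"rotation":[0,0,4],"fingers":0}

```text
t: 13.5
tool_pos: [0.5407, 0.0636, 0.0729]
orientation: [2.245, 1.985, 0.347]
force: [0.2, 0.1, -0.9]
opening: 0.006
grasp_force: 0.4
```

```bash
python3 plan.py -15 104 1 70
```

```text
t 13.5 now panel [ -0.9922 107.4279   1.1468] ang 69.73108336874887 tilt [-0.001  0.    -1.   ] F panel [ 0.0006  0.0588 -0.889 ] open 0.006152578270196842
offset [ -8.0682 -11.9528   0.1544] rot [ 0.0023  0.057  -0.2689] q [-0.0796 -0.0267  2.092   0.1062  0.8294 -0.0189]
```

Clicked to position 2 (force dropped to zero). On to 3.

Request:
carry_out:
  increments:
    - {"offset":[1.0,2.4,0],"rotation":[0,0,4],"fingers":0}
    - {"offset":[1.8,4.9,0],"rotation":[0,0,8],"fingers":0}
    - {"offset":[2.1,6.1,0],"rotation":[0,0,10],"fingers":0}
    - {"offset":[2.4,7.4,0],"rotation":[0,0,12],"fingers":0}
    - {"offset":[2.6,8.7,0],"rotation":[0,0,14],"fingers":0}
    - {"offset":[2.8,10,0],"rotation":[0,0,16],"fingers":0}
    - {"offset":[2.8,10,0],"rotation":[0,0,16],"fingers":0}

```text
t: 14.2
tool_pos: [0.5493, 0.0652, 0.0748]
orientation: [2.527, 1.672, 0.37]
force: [-4.2, -0.3, -0.6]
opening: 0.009
grasp_force: 2.0
```

```bash
python3 plan.py 8.6 107 1 52
```

```text
t 14.2 now panel [  7.9474 107.0531   0.7736] ang 53.73940996072589 tilt [-0.0019 -0.0025 -1.    ] F panel [-4.1471  0.6876  0.4817] open 0.009225323568374714
offset [ 0.3427  0.5571 -0.2284] rot [-0.1393  0.1109  1.7393] q [-0.0746 -0.0062  2.0669  0.1038  0.8363  0.2671]
```

Request:
carry_out:
  increments:
    - {"offset":[0.5,1.2,0],"rotation":[0,0,2],"fingers":0}
    - {"offset":[1.0,2.4,0],"rotation":[0,0,4],"fingers":0}
    - {"offset":[1.4,3.6,0],"rotation":[0,0,6],"fingers":0}
    - {"offset":[1.8,4.9,0],"rotation":[0,0,8],"fingers":0}
    - {"offset":[2.1,6.1,0],"rotation":[0,0,10],"fingers":0}
    - {"offset":[2.1,6.1,0],"rotation":[0,0,10],"fingers":0}

```text
t: 14.8
tool_pos: [0.5563, 0.0645, 0.0768]
orientation: [2.679, 1.454, 0.385]
force: [-2.6, 0.3, -2.1]
opening: 0.007
grasp_force: 1.0
```

Request:
carry_out:
  increments:
    - {"offset":[0.5,1.2,0],"rotation":[0,0,2],"fingers":0}
    - {"offset":[1.0,2.4,0],"rotation":[0,0,4],"fingers":0}
    - {"offset":[1.0,2.4,0],"rotation":[0,0,4],"fingers":0}

```text
t: 15.1
tool_pos: [0.5596, 0.0639, 0.078]
orientation: [2.735, 1.363, 0.391]
force: [0.4, 0.3, -0.7]
opening: 0.009
grasp_force: 0.4
```

```bash
python3 plan.py 17.6 103 1 40
```

```text
t 15.1 now panel [ 18.1841 103.3839   1.2974] ang 39.74826477128322 tilt [-0.0007  0.0012 -1.    ] F panel [ 0.2806  0.2226 -0.7486] open 0.008738994330503734
offset [-0.6944 -0.0787  0.2978] rot [ 0.0677  0.0393 -0.2517] q [-0.0756  0.0113  2.0432  0.1036  0.8391  0.5109]
```

Clicked into 3, with the finger on the ideal arc. Same again for 4.

Request:
carry_out:
  increments:
    - {"offset":[1.0,2.4,0],"rotation":[0,0,4],"fingers":0}
    - {"offset":[1.8,4.9,0],"rotation":[0,0,8],"fingers":0}
    - {"offset":[2.1,6.1,0],"rotation":[0,0,10],"fingers":0}
    - {"offset":[2.4,7.4,0],"rotation":[0,0,12],"fingers":0}
    - {"offset":[2.6,8.7,0],"rotation":[0,0,14],"fingers":0}
    - {"offset":[2.8,10,0],"rotation":[0,0,16],"fingers":0}
    - {"offset":[2.8,10,0],"rotation":[0,0,16],"fingers":0}

```text
t: 15.8
tool_pos: [0.5682, 0.0605, 0.0799]
orientation: [2.931, 0.981, 0.403]
force: [-3.9, 2.7, 1.1]
opening: 0.005
grasp_force: 1.6
```

Request:
carry_out:
  increments:
    - {"offset":[0.5,1.2,0],"rotation":[0,0,2],"fingers":0}
    - {"offset":[1.0,2.4,0],"rotation":[0,0,4],"fingers":0}
    - {"offset":[1.4,3.6,0],"rotation":[0,0,6],"fingers":0}
    - {"offset":[1.8,4.9,0],"rotation":[0,0,8],"fingers":0}
    - {"offset":[2.1,6.1,0],"rotation":[0,0,10],"fingers":0}
    - {"offset":[2.1,6.1,0],"rotation":[0,0,10],"fingers":0}

```text
t: 16.4
tool_pos: [0.5738, 0.0564, 0.0811]
orientation: [3.027, 0.726, 0.409]
force: [-2.4, 1.2, -0.9]
opening: 0.006
grasp_force: 0.8
```

```bash
python3 plan.py 26.9 92 1 14
```

```text
t 16.4 now panel [30.6804 92.8619  1.188 ] ang 13.759334805483988 tilt [-0.0008  0.001  -1.    ] F panel [-2.2527  1.7209 -0.3239] open 0.005869057431957013
offset [-3.8768 -0.0622  0.1912] rot [ 0.0575  0.0483 -0.2406] q [-0.0888  0.0398  2.0071  0.107   0.8487  0.9501]
```

Request:
carry_out:
  increments:
    - {"offset":[0.3,1.2,0],"rotation":[0,0,2],"fingers":0}
    - {"offset":[0.6,2.4,0],"rotation":[0,0,4],"fingers":0}
    - {"offset":[0.6,2.4,0],"rotation":[0,0,4],"fingers":0}

```text
t: 16.7
tool_pos: [0.5759, 0.0543, 0.0817]
orientation: [-3.046, -0.619, -0.41]
force: [-0.3, 1.1, -0.7]
opening: 0.004
grasp_force: 0.2
```

```bash
python3 plan.py 31 89.7 1 10
```

```text
t 16.7 now panel [32.329  90.3154  1.3491] ang 9.762239099095373 tilt [ 0.0001  0.0018 -1.    ] F panel [-0.2104  1.1123 -0.6415] open 0.0037732842475313006
offset [-1.4141  0.3805  0.3497] rot [ 0.1054 -0.0056 -0.2378] q [-0.0926  0.0428  2.0029  0.1078  0.849   1.0157]
```

Position 4 (same force signature). Now carefully to 5.

Request:
carry_out:
  increments:
    - {"offset":[1.0,2.4,0],"rotation":[0,0,4],"fingers":0}
    - {"offset":[1.6,4.9,0],"rotation":[0,0,8],"fingers":0}
    - {"offset":[1.6,4.9,0],"rotation":[0,0,8],"fingers":0}

```text
t: 17.0
tool_pos: [0.5793, 0.0502, 0.0824]
orientation: [-3.065, -0.403, -0.406]
force: [0.1, 0.5, -0.4]
opening: 0.009
grasp_force: 0.0
```

Request:
carry_out:
  increments:
    - {"offset":[0.5,1.2,0],"rotation":[0,0,2],"fingers":0}
    - {"offset":[1.0,2.4,0],"rotation":[0,0,4],"fingers":0}
    - {"offset":[1.4,3.6,0],"rotation":[0,0,6],"fingers":0}
    - {"offset":[1.8,4.9,0],"rotation":[0,0,8],"fingers":0}
    - {"offset":[1.8,4.9,0],"rotation":[0,0,8],"fingers":0}

```text
t: 17.5
tool_pos: [0.5816, 0.0471, 0.0827]
orientation: [-3.066, -0.189, -0.398]
force: [-1.0, 3.0, 1.1]
opening: 0.007
grasp_force: 1.8
```

```bash
python3 plan.py 33 85 1 -6
```

```text
t 17.5 now panel [36.3506 81.9831  1.3261] ang -6.178568687304703 tilt [-0.0003  0.0002 -1.    ] F panel [0.0597 3.1422 1.1399] open 0.006546155541806484
offset [-3.6557 -2.6388  0.3266] rot [ 0.0139  0.018  -0.1786] q [-0.1073  0.0546  1.9883  0.1137  0.8546  1.2761]
```

Request:
carry_out:
  increments:
    - {"offset":[0.5,1.2,0],"rotation":[0,0,2],"fingers":0}
    - {"offset":[1.0,2.4,0],"rotation":[0,0,4],"fingers":0}
    - {"offset":[1.4,3.6,0],"rotation":[0,0,6],"fingers":0}
    - {"offset":[1.8,4.9,0],"rotation":[0,0,8],"fingers":0}
    - {"offset":[1.8,4.9,0],"rotation":[0,0,8],"fingers":0}

```text
t: 18.0
tool_pos: [0.5841, 0.0415, 0.083]
orientation: [-3.056, 0.026, -0.391]
force: [-0.3, 0.3, 1.0]
opening: 0.007
grasp_force: 0.5
```

Request:
carry_out:
  increments:
    - {"offset":[0.5,1.2,0],"rotation":[0,0,2],"fingers":0}
    - {"offset":[0.8,2.4,0],"rotation":[0,0,4],"fingers":0}
    - {"offset":[0.8,2.4,0],"rotation":[0,0,4],"fingers":0}

```text
t: 18.3
tool_pos: [0.5848, 0.0388, 0.083]
orientation: [-3.046, 0.133, -0.387]
force: [-0.1, 0.4, -0.9]
opening: 0.002
grasp_force: 0.0
```

```bash
python3 plan.py 33 85 1 -18
```

```text
t 18.3 now panel [37.6877 73.2199  1.2727] ang -18.207813251733718 tilt [ 0.0002  0.002  -1.    ] F panel [-0.2242  0.3701 -0.872 ] open 0.0019071520556891196
offset [-8.1339 -9.726   0.2515] rot [ 0.1136 -0.0132 -0.2078] q [-0.122   0.0608  1.9811  0.1161  0.8564  1.4703]
```

The force has dropped to zero, so it should be at 5. I'll retreat, lift and verify with the camera numerically.

Request:
carry_out:
  increments:
    - {"offset":[0,-8,0],"rotation":[0,0,0],"fingers":0}
    - {"offset":[0,-14,-5],"rotation":[0,0,0],"fingers":0}
    - {"offset":[0,-14,-40],"rotation":[0,0,0],"fingers":0}
    - {"offset":[0,-14,-80],"rotation":[0,0,0],"fingers":0}
    - {"offset":[0,-14,-80],"rotation":[0,0,0],"fingers":0}
    - {"offset":[0,-14,-80],"rotation":[0,0,0],"fingers":0}

```text
t: 18.9
tool_pos: [0.5663, 0.0488, 0.1631]
orientation: [-3.045, 0.134, -0.39]
force: [-0.1, 0.1, 0.1]
opening: 0.001
grasp_force: 0.0
```

```bash
cat > dark.py <<'E'
from h import *
import cv2
t=np.array([.5665,-.0407,0]);M=R.from_euler('z',13.24,degrees=True).as_matrix()
img=cv2.cvtColor(bot.camera("scene"),cv2.COLOR_BGR2GRAY);c=bot.calibration("scene")
def px(k):
    p=M@P0(np.array(k)/1e3)+t;q=c["K"]@(c["extrinsics"]@[*p,1])[:3];return q[:2]/q[2]
# brightness along the lever's top centre line (h=27) and sides for each position
for k in range(9):
    a=np.radians(120-30*k);u=[]
    for r in(26,32,38):
        x,y=px((r*np.cos(a),70+r*np.sin(a),16));u.append(int(cv2.getRectSubPix(img,(1,1),(float(x),float(y)))[0,0]))
    print(k,u)
E
python3 dark.py; python3 plan.py 0 -45 60 -18
```

```text
0 [156, 165, 163]
1 [165, 166, 164]
2 [145, 165, 165]
3 [90, 126, 167]
4 [57, 70, 99]
5 [44, 42, 50]
6 [46, 50, 68]
7 [71, 104, 170]
8 [134, 168, 169]
t 18.95 now panel [41.869  87.3958 81.3318] ang -18.280108356651255 tilt [-0.0004  0.0015 -1.    ] F panel [ 0.1229  0.2032 -0.8311] open 0.0025176564723587277
offset [  1.7791 138.8153  21.5375] rot [ 0.0851  0.0203 -0.2801] q [-0.1064 -0.0871  1.966   0.0991  1.0176  1.5108]
```

```bash
cat >> dark.py <<'E'
print("top line / body scan")
for a in range(10,-76,-5):
    s=[]
    for h in(27,16):
        s.append(np.mean([cv2.getRectSubPix(img,(1,1),tuple(map(float,px((r*np.cos(np.radians(a)),70+r*np.sin(np.radians(a)),h)))))[0,0] for r in((22,26,30,34,38,42) if h==27 else(40,42))]).round())
    print(a,s)
E
python3 dark.py | sed -n '10,$p'
```

```text
top line / body scan
10 [np.float64(84.0), np.float64(158.0)]
5 [np.float64(71.0), np.float64(148.0)]
0 [np.float64(62.0), np.float64(126.0)]
-5 [np.float64(57.0), np.float64(113.0)]
-10 [np.float64(60.0), np.float64(81.0)]
-15 [np.float64(87.0), np.float64(45.0)]
-20 [np.float64(107.0), np.float64(44.0)]
-25 [np.float64(68.0), np.float64(45.0)]
-30 [np.float64(48.0), np.float64(54.0)]
-35 [np.float64(44.0), np.float64(68.0)]
-40 [np.float64(44.0), np.float64(72.0)]
-45 [np.float64(44.0), np.float64(68.0)]
-50 [np.float64(44.0), np.float64(70.0)]
-55 [np.float64(46.0), np.float64(75.0)]
-60 [np.float64(47.0), np.float64(80.0)]
-65 [np.float64(51.0), np.float64(84.0)]
-70 [np.float64(59.0), np.float64(90.0)]
-75 [np.float64(76.0), np.float64(111.0)]
```

```bash
cat > line.py <<'E'
from h import *
import cv2,sys
t=np.array([.5665,-.0407,0]);M=R.from_euler('z',13.24,degrees=True).as_matrix()
def scan(img,n,lo,hi,hh):
    g=cv2.cvtColor(img,cv2.COLOR_BGR2GRAY).astype(np.float32);c=bot.calibration(n);o=[]
    for a in range(lo,hi,3):
        v=[]
        for r in range(18,43,3):
            p=M@P0(np.array([r*np.cos(np.radians(a)),70+r*np.sin(np.radians(a)),hh])/1e3)+t;q=c["K"]@(c["extrinsics"]@[*p,1])[:3];v.append(cv2.getRectSubPix(g,(1,1),tuple(map(float,q[:2]/q[2])))[0,0])
        o.append((a,int(np.mean(v))))
    print(n,o)
scan(cv2.imread("pics/scene0.png"),"scene",75,115,27)
scan(cv2.imread("pics/top0.png"),"top",75,115,27)
scan(bot.camera("scene"),"scene",-48,6,27)
scan(bot.camera("top"),"top",-48,6,27)
E
python3 line.py
```

```text
scene [(75, 59), (78, 61), (81, 68), (84, 81), (87, 93), (90, 99), (93, 97), (96, 100), (99, 113), (102, 127), (105, 138), (108, 143), (111, 146), (114, 148)]
top [(75, 105), (78, 100), (81, 98), (84, 104), (87, 111), (90, 115), (93, 116), (96, 118), (99, 124), (102, 131), (105, 137), (108, 140), (111, 141), (114, 142)]
scene [(-48, 44), (-45, 45), (-42, 44), (-39, 44), (-36, 44), (-33, 46), (-30, 50), (-27, 61), (-24, 79), (-21, 104), (-18, 110), (-15, 91), (-12, 71), (-9, 60), (-6, 57), (-3, 57), (0, 59), (3, 63)]
top [(-48, 71), (-45, 71), (-42, 71), (-39, 70), (-36, 70), (-33, 70), (-30, 70), (-27, 70), (-24, 70), (-21, 70), (-18, 70), (-15, 69), (-12, 69), (-9, 70), (-6, 71), (-3, 70), (0, 71), (3, 71)]
```

The line reads about −19°, not the −30° of notch 5. I'll check its direction independently of the axis position.

```bash
cat > rect.py <<'E'
from h import *
import cv2
t=np.array([.5665,-.0407,0]);M=R.from_euler('z',13.24,degrees=True).as_matrix();c=bot.calibration("scene")
def px(k):
    p=M@P0(np.array(k)/1e3)+t;q=c["K"]@(c["extrinsics"]@[*p,1])[:3];return q[:2]/q[2]
def rect(img,h):  # 2 px/mm, col=(120-y)*2,row=(50-x)*2
    src=np.float32([px((x,y,h)) for x,y in((50,120),(50,20),(-50,20),(-50,120))]);H=cv2.getPerspectiveTransform(src,np.float32([(0,0),(200,0),(200,200),(0,200)]))
    return cv2.cvtColor(cv2.warpPerspective(img,H,(200,200),flags=cv2.INTER_CUBIC),cv2.COLOR_BGR2GRAY).astype(float)
X,Y=np.meshgrid(np.arange(200),np.arange(200));X,Y=50-Y/2.,120-X/2.
for nm,img,a0 in(("start",cv2.imread("pics/scene0.png"),90),("now",bot.camera("scene"),-22)):
    g=rect(img,27);e=np.radians(a0);rr=(X*np.cos(e)+(Y-70)*np.sin(e));tt=(-X*np.sin(e)+(Y-70)*np.cos(e))
    for r in range(-4,44,4):  # cross profile peak
        m=(abs(rr-r)<1.5);b=[g[m&(abs(tt-k)<.8)].mean() for k in range(-12,13,2)];print(nm,r,np.round(b).astype(int))
E
python3 rect.py
```

```text
start -4 [50 49 47 48 46 47 48 46 46 46 49 64 95]
start 0 [46 47 47 47 46 46 48 48 46 46 49 63 94]
start 4 [ 46  47  48  48  48  49  49  47  47  48  56  72 102]
start 8 [ 46  46  48  51  55  59  59  54  57  66  78  96 121]
start 12 [ 43  45  47  53  66  83  88  80  81 100 121 135 146]
start 16 [ 43  43  45  50  64  82  92  91 101 128 148 152 151]
start 20 [ 45  44  43  52  69  88  99  99 113 139 152 152 151]
start 24 [ 42  42  43  51  71  98 112 107 116 137 149 150 151]
start 28 [ 44  45  46  52  73  99 108  97 102 129 147 150 150]
start 32 [ 42  42  44  50  68  90  99  87  85 113 138 147 148]
start 36 [ 49  44  46  53  68  84  87  83  93 123 146 150 149]
start 40 [122  91  66  64  74  91  95  91 102 128 145 149 149]
now -4 [89 63 50 47 47 49 49 47 47 50 55 70 97]
now 0 [59 48 49 49 48 49 48 49 50 49 45 49 65]
now 4 [48 48 49 48 50 53 55 53 51 50 47 47 63]
now 8 [47 48 49 47 50 62 77 73 56 50 49 49 61]
now 12 [44 46 49 48 50 67 94 91 64 48 47 44 55]
now 16 [ 42  45  46  46  49  69 119 114  71  50  44  43  49]
now 20 [ 46  44  43  44  49  74 123 127  81  50  42  43  47]
now 24 [ 44  45  45  45  47  68 110 112  78  51  45  46  48]
now 28 [43 45 43 43 46 59 86 96 74 52 45 48 49]
now 32 [ 43  45  42  43  44  52  91 117  91  58  44  48  52]
now 36 [ 43  43  42  42  44  55  97 135 108  65  50  50  65]
now 40 [ 44  45  43  42  46  54  92 114  88  60  56  70  86]
```

Request:
carry_out:
  increments:
    - {"offset":[0,0,0],"rotation":[0,0,0],"fingers":0}
    - {"offset":[0,0,0],"rotation":[0,0,0],"fingers":0}
    - {"offset":[0,0,0],"rotation":[0,0,0],"fingers":0}
    - {"offset":[0,0,0],"rotation":[0,0,0],"fingers":0}

```text
t: 19.55
tool_pos: [0.5654, 0.0484, 0.1609]
orientation: [-3.045, 0.136, -0.384]
force: [-0.2, 0.2, 0.3]
opening: 0.002
grasp_force: 0.0
```

```bash
python3 rect.py | grep now
cat > dots.py <<'E'
exec(open("rect.py").read().split("X,Y=")[0])
X,Y=np.meshgrid(np.arange(200),np.arange(200));X,Y=50-Y/2.,120-X/2.
# dot darkness around r=52 (clip to patch) on face plane
for nm,img in(("start",cv2.imread("pics/scene0.png")),("now",bot.camera("scene"))):
    g=cv2.cvtColor(img,cv2.COLOR_BGR2GRAY).astype(np.float32)
    print(nm,[(a,int(np.mean([cv2.getRectSubPix(g,(1,1),tuple(map(float,px((r*np.cos(np.radians(a)),70+r*np.sin(np.radians(a)),0)))))[0,0] for r in(51,52,53)]))) for a in range(100,-125,-5)])
E
python3 dots.py
```

```text
now -4 [88 63 50 50 47 48 48 47 49 53 57 70 97]
now 0 [60 48 45 47 49 49 50 47 48 49 48 50 67]
now 4 [48 49 49 49 49 51 53 50 48 47 48 48 62]
now 8 [45 49 49 48 50 59 76 73 54 48 49 50 60]
now 12 [47 48 47 48 52 68 94 93 65 49 49 47 55]
now 16 [ 46  47  46  45  48  71 120 117  74  51  45  45  50]
now 20 [ 43  45  45  44  47  74 123 127  81  50  43  43  49]
now 24 [ 44  45  43  44  47  68 109 113  80  50  43  45  47]
now 28 [44 42 44 45 46 58 88 98 74 52 46 46 46]
now 32 [ 45  44  43  44  44  53  92 116  91  61  48  46  51]
now 36 [ 45  46  42  43  44  57 100 135 107  64  49  52  63]
now 40 [ 41  42  44  43  43  54  92 114  87  56  55  72  88]
start [(100, 51), (95, 86), (90, 105), (85, 143), (80, 150), (75, 150), (70, 151), (65, 138), (60, 110), (55, 142), (50, 153), (45, 152), (40, 152), (35, 133), (30, 100), (25, 145), (20, 154), (15, 155), (10, 155), (5, 141), (0, 98), (-5, 148), (-10, 154), (-15, 154), (-20, 153), (-25, 138), (-30, 80), (-35, 137), (-40, 153), (-45, 152), (-50, 153), (-55, 132), (-60, 77), (-65, 127), (-70, 152), (-75, 152), (-80, 152), (-85, 133), (-90, 76), (-95, 108), (-100, 152), (-105, 154), (-110, 153), (-115, 129), (-120, 77)]
now [(100, 164), (95, 155), (90, 125), (85, 159), (80, 165), (75, 165), (70, 168), (65, 152), (60, 121), (55, 156), (50, 168), (45, 168), (40, 167), (35, 146), (30, 109), (25, 159), (20, 170), (15, 171), (10, 170), (5, 155), (0, 108), (-5, 164), (-10, 171), (-15, 170), (-20, 162), (-25, 137), (-30, 73), (-35, 99), (-40, 108), (-45, 111), (-50, 145), (-55, 146), (-60, 83), (-65, 138), (-70, 167), (-75, 169), (-80, 167), (-85, 148), (-90, 84), (-95, 119), (-100, 168), (-105, 170), (-110, 169), (-115, 141), (-120, 85)]
```

The dots fit to 1°, so the lever really sits at about −20°, just past the crest and not fully in notch 5. I'll go back and nudge it on gently, stopping well short of −45°.

```bash
python3 plan.py 42 86 1 -20
```

```text
t 19.65 now panel [41.8032 86.98   81.0248] ang -18.34857930114327 tilt [-0.0008  0.0015 -1.    ] F panel [-0.2774 -0.0185  0.7408] open 0.005875876425786037
offset [ 0.5621  0.7491 80.0256] rot [0.0859 0.0466 1.6515] q [-0.1072 -0.0862  1.9657  0.0994  1.0175  1.5111]
```

Request:
carry_out:
  increments:
    - {"offset":[0,0,40],"rotation":[0,0,2],"fingers":0}
    - {"offset":[0,0,70],"rotation":[0,0,2],"fingers":0}
    - {"offset":[0,0,80],"rotation":[0,0,2],"fingers":0}
    - {"offset":[0,0,80],"rotation":[0,0,2],"fingers":0}
    - {"offset":[0,0,80],"rotation":[0,0,2],"fingers":0}

```text
t: 20.15
tool_pos: [0.5861, 0.053, 0.0849]
orientation: [-3.038, 0.189, -0.384]
force: [0.9, -0.2, -0.4]
opening: 0.007
grasp_force: 0.0
```

Request:
carry_out:
  increments:
    - {"offset":[0,4,0],"rotation":[0,0,0],"fingers":0}
    - {"offset":[0,8,0],"rotation":[0,0,0],"fingers":0}
    - {"offset":[0,11,0],"rotation":[0,0,0],"fingers":0}
    - {"offset":[0,13,0],"rotation":[0,0,0],"fingers":0}
    - {"offset":[0,13,0],"rotation":[0,0,0],"fingers":0}

```text
t: 20.65
tool_pos: [0.5841, 0.0398, 0.0829]
orientation: [-3.038, 0.19, -0.383]
force: [-0.6, 0.0, 0.2]
opening: 0.005
grasp_force: 0.0
```

Request:
carry_out:
  increments:
    - {"offset":[0.3,1,0],"rotation":[0,0,1.5],"fingers":0}
    - {"offset":[0.5,2,0],"rotation":[0,0,3],"fingers":0}
    - {"offset":[0.5,2,0],"rotation":[0,0,3],"fingers":0}

```text
t: 20.95
tool_pos: [0.5845, 0.0382, 0.0827]
orientation: [-3.025, 0.27, -0.379]
force: [0.7, 0.6, -0.1]
opening: 0.003
grasp_force: 0.2
```

```bash
python3 plan.py 37 73 1 -20; python3 rect.py | grep -E "now (16|20|24|28|32|36)"
```

```text
t 20.95 now panel [37.1132 72.7014  1.1122] ang -23.41389224302207 tilt [-0.0005  0.0014 -1.    ] F panel [ 0.8006  0.4261 -0.3415] open 0.0030418389926538353
offset [-0.2225 -0.2292  0.112 ] rot [ 0.0804  0.0305 -3.4139] q [-0.1238  0.0608  1.9816  0.1174  0.857   1.5585]
now 16 [ 39  37  39  40  48  83 130 117  70  43  37  37  36]
now 20 [ 38  37  38  39  46  80 115  99  62  41  39  40  38]
now 24 [37 36 38 38 43 64 94 91 62 40 38 38 38]
now 28 [40 40 38 39 42 56 88 87 59 40 36 36 36]
now 32 [40 40 38 40 40 54 79 74 51 39 37 37 35]
now 36 [40 40 39 41 42 51 69 69 52 40 39 38 39]
```

Request:
carry_out:
  increments:
    - {"offset":[0.4,1.2,0],"rotation":[0,0,1],"fingers":0}
    - {"offset":[0.6,2,0],"rotation":[0,0,1],"fingers":0}
    - {"offset":[0.6,2,0],"rotation":[0,0,1],"fingers":0}

```text
t: 21.3
tool_pos: [0.5845, 0.0359, 0.0825]
orientation: [-3.022, 0.294, -0.377]
force: [0.8, -0.1, 0.1]
opening: 0.008
grasp_force: 0.0
```

```bash
python3 plan.py 37 73 1 -20; python3 rect.py | grep -E "now (16|20|24|28|32|36)"
```

```text
t 21.3 now panel [36.5566 70.4577  1.0296] ang -24.33876795925127 tilt [-0.0009  0.0018 -1.    ] F panel [ 0.7212 -0.2239 -0.1335] open 0.007848411356616878
offset [-0.6438 -2.4991  0.0256] rot [ 0.1014  0.0547 -4.3387] q [-0.1282  0.0613  1.9814  0.1183  0.8575  1.5698]
now 16 [ 37  35  38  39  53  96 115  85  50  36  37  38  38]
now 20 [ 38  37  37  39  58 111 127  83  50  39  38  37  36]
now 24 [ 37  38  39  42  63  99 102  70  44  37  36  35  37]
now 28 [39 41 37 40 60 86 88 62 43 38 35 35 36]
now 32 [39 37 36 40 53 79 85 58 40 36 37 38 38]
now 36 [40 41 38 40 49 70 74 51 39 37 37 36 38]
```

The lever follows with almost no force and is now at about −24°. I'll ease it a few degrees more, to about −29°.

Request:
carry_out:
  increments:
    - {"offset":[0.4,1,0],"rotation":[0,0,1.5],"fingers":0}
    - {"offset":[0.6,2,0],"rotation":[0,0,3],"fingers":0}
    - {"offset":[0.6,2,0],"rotation":[0,0,3],"fingers":0}

```text
t: 21.65
tool_pos: [0.5847, 0.0338, 0.0824]
orientation: [-3.007, 0.374, -0.373]
force: [0.0, 0.2, 0.0]
opening: 0.005
grasp_force: 0.0
```

```bash
python3 plan.py 37 73 1 -20; python3 rect.py | grep -E "now (16|20|24|28|32|36)"
```

```text
t 21.65 now panel [36.3107 68.3497  1.0378] ang -27.4215907897016 tilt [-0.0007  0.0018 -1.    ] F panel [0.0708 0.2157 0.0248] open 0.004840280869083158
offset [-1.5298 -4.4453  0.031 ] rot [ 0.0994  0.046  -7.4216] q [-0.1325  0.0618  1.9811  0.1198  0.8578  1.6186]
now 16 [ 39  37  38  47  75 125 112  65  41  37  36  35  38]
now 20 [ 36  39  39  47  83 118  97  58  38  36  39  38  36]
now 24 [ 40  39  39  50  94 126  96  56  41  38  38  40  38]
now 28 [36 37 39 50 81 91 65 44 38 35 36 37 36]
now 32 [36 37 39 47 74 79 56 40 36 34 37 40 39]
now 36 [39 38 41 55 81 78 52 38 39 38 37 37 37]
```

Request:
carry_out:
  increments:
    - {"offset":[0.4,0.8,0],"rotation":[0,0,1],"fingers":0}
    - {"offset":[0.5,1.5,0],"rotation":[0,0,2],"fingers":0}
    - {"offset":[0.5,1.5,0],"rotation":[0,0,2],"fingers":0}
    - {"offset":[0.5,1.5,0],"rotation":[0,0,2],"fingers":0}

```text
t: 22.1
tool_pos: [0.5849, 0.0324, 0.0824]
orientation: [-2.996, 0.424, -0.37]
force: [-0.5, -0.1, 0.5]
opening: 0.006
grasp_force: 0.0
```

Request:
carry_out:
  increments:
    - {"offset":[0,-8,0],"rotation":[0,0,0],"fingers":0}
    - {"offset":[0,-14,-5],"rotation":[0,0,0],"fingers":0}
    - {"offset":[0,-14,-40],"rotation":[0,0,0],"fingers":0}
    - {"offset":[0,-14,-80],"rotation":[0,0,0],"fingers":0}
    - {"offset":[0,-14,-80],"rotation":[0,0,0],"fingers":0}
    - {"offset":[0,-14,-80],"rotation":[0,0,0],"fingers":0}

```text
t: 22.7
tool_pos: [0.5695, 0.0416, 0.1636]
orientation: [-2.995, 0.423, -0.375]
force: [-0.1, -0.3, 0.3]
opening: 0.009
grasp_force: 0.0
```

```bash
sed -i 's/"),-22)/"),-30)/' rect.py; python3 rect.py | grep -E "now (8|12|16|20|24|28|32|36|40)"; python3 plan.py 0 -45 40 -25
```

```text
now 8 [46 48 49 49 52 65 83 70 55 49 49 48 48]
now 12 [ 46  46  45  46  53  81 100  87  64  48  46  47  47]
now 16 [ 45  45  44  45  57  89 115  91  60  47  45  43  45]
now 20 [ 46  46  44  45  53  94 125  98  61  46  43  42  43]
now 24 [ 43  44  43  43  53  81 120 101  63  46  43  44  44]
now 28 [ 44  45  44  44  51  82 122 103  67  46  43  46  46]
now 32 [ 43  44  44  44  53  84 107  91  63  49  46  47  49]
now 36 [ 45  44  44  44  52  92 129  99  62  47  46  46  49]
now 40 [ 46  44  43  45  51  84 109  91  61  49  46  49  61]
t 22.75 now panel [43.3511 79.6983 81.3844] ang -29.316041986812102 tilt [-0.      0.0014 -1.    ] F panel [-0.4317 -0.4851  0.1241] open 0.006108161677625607
offset [ 23.2571 129.8971  41.5633] rot [ 0.079  0.004 -4.316] q [-0.1208 -0.0806  1.9591  0.1033  1.0193  1.6873]
```

The lever is at exactly −30°, position 5. Now over the start button.

Request:
carry_out:
  increments:
    - {"offset":[23,50,0],"rotation":[0,0,-4],"fingers":0}
    - {"offset":[23,100,20],"rotation":[0,0,-4],"fingers":0}
    - {"offset":[23,130,41],"rotation":[0,0,-4],"fingers":0}
    - {"offset":[23,130,41],"rotation":[0,0,-4],"fingers":0}
    - {"offset":[23,130,41],"rotation":[0,0,-4],"fingers":0}
    - {"offset":[23,130,41],"rotation":[0,0,-4],"fingers":0}

```text
t: 23.35
tool_pos: [0.5663, -0.0866, 0.1105]
orientation: [-3.016, 0.32, -0.375]
force: [-0.2, 0.1, 0.2]
opening: 0.005
grasp_force: 0.0
```

```bash
python3 plan.py 0 -45 10 -25
```

```text
t 23.35 now panel [ -0.3825 -44.6225  40.0038] ang -25.330881327833712 tilt [-0.0013  0.001  -1.    ] F panel [-0.1135  0.1428  0.2627] open 0.004839861523082489
offset [ 0.5463  0.1467 30.0032] rot [ 0.0588  0.0748 -0.3308] q [-0.3828  0.0059  1.979   0.1828  0.9502  1.3079]
```

Request:
carry_out:
  increments:
    - {"offset":[0,0,15],"rotation":[0,0,0],"fingers":0}
    - {"offset":[0,0,24],"rotation":[0,0,0],"fingers":0}
    - {"offset":[0,0,30],"rotation":[0,0,0],"fingers":0}
    - {"offset":[0,0,33],"rotation":[0,0,0],"fingers":0}
    - {"offset":[0,0,36],"rotation":[0,0,0],"fingers":0}
    - {"offset":[0,0,36],"rotation":[0,0,0],"fingers":0}

```text
t: 23.95
tool_pos: [0.5752, -0.0851, 0.0758]
orientation: [-3.017, 0.32, -0.375]
force: [0.0, 0.6, 0.2]
opening: 0.002
grasp_force: 0.0
```

Request:
carry_out:
  increments:
    - {"offset":[0,0,1.5],"rotation":[0,0,0],"fingers":0}
    - {"offset":[0,0,3],"rotation":[0,0,0],"fingers":0}
    - {"offset":[0,0,3],"rotation":[0,0,0],"fingers":0}

```text
t: 24.25
tool_pos: [0.576, -0.0852, 0.073]
orientation: [-3.017, 0.32, -0.376]
force: [-0.0, 0.3, 0.3]
opening: 0.004
grasp_force: 0.0
```

Request:
carry_out:
  increments:
    - {"offset":[0,0,1.5],"rotation":[0,0,0],"fingers":0}
    - {"offset":[0,0,3],"rotation":[0,0,0],"fingers":0}
    - {"offset":[0,0,3],"rotation":[0,0,0],"fingers":0}

```text
t: 24.55
tool_pos: [0.5768, -0.085, 0.0701]
orientation: [-3.017, 0.32, -0.376]
force: [-0.9, -1.2, 1.6]
opening: 0.01
grasp_force: 0.6
```

Contact with the button. I'll press on in small steps.

Request:
carry_out:
  increments:
    - {"offset":[0,0,1.5],"rotation":[0,0,0],"fingers":0}
    - {"offset":[0,0,3],"rotation":[0,0,0],"fingers":0}
    - {"offset":[0,0,3],"rotation":[0,0,0],"fingers":0}

```text
t: 24.85
tool_pos: [0.5776, -0.0848, 0.0673]
orientation: [-3.017, 0.32, -0.376]
force: [-0.9, -0.6, 2.8]
opening: 0.005
grasp_force: 1.6
```

Request:
carry_out:
  increments:
    - {"offset":[0,0,1],"rotation":[0,0,0],"fingers":0}
    - {"offset":[0,0,2],"rotation":[0,0,0],"fingers":0}
    - {"offset":[0,0,2],"rotation":[0,0,0],"fingers":0}

```text
t: 25.15
tool_pos: [0.5781, -0.0847, 0.0654]
orientation: [-3.017, 0.32, -0.376]
force: [-3.1, -0.2, 3.8]
opening: 0.002
grasp_force: 2.3
```

Request:
carry_out:
  increments:
    - {"offset":[0,0,0.5],"rotation":[0,0,0],"fingers":0}
    - {"offset":[0,0,1],"rotation":[0,0,0],"fingers":0}
    - {"offset":[0,0,1],"rotation":[0,0,0],"fingers":0}

```text
t: 25.45
tool_pos: [0.5782, -0.0847, 0.0652]
orientation: [-3.017, 0.319, -0.375]
force: [-6.4, -0.4, 11.3]
opening: 0.006
grasp_force: 6.1
```

```bash
python3 plan.py 0 -45 10 -25
```

```text
t 25.45 now panel [ -0.4563 -45.5309  -6.9382] ang -25.32064925151759 tilt [-0.0008  0.0017 -1.    ] F panel [-3.2004  1.0782 12.5672] open 0.005744851335676045
offset [  0.1719  -0.6465 -16.9394] rot [ 0.0963  0.046  -0.3206] q [-0.3698  0.0989  1.9789  0.1926  0.8561  1.3007]
```

The button hit its stop (12.6 N after about 5 mm). Retreating.

Request:
carry_out:
  increments:
    - {"offset":[0,0,-5],"rotation":[0,0,0],"fingers":0}
    - {"offset":[0,0,-15],"rotation":[0,0,0],"fingers":0}
    - {"offset":[0,0,-50],"rotation":[0,0,0],"fingers":0}
    - {"offset":[0,0,-90],"rotation":[0,0,0],"fingers":0}
    - {"offset":[0,0,-120],"rotation":[0,0,0],"fingers":0}
    - {"offset":[0,0,-120],"rotation":[0,0,0],"fingers":0}
    - {"offset":[0,0,-120],"rotation":[0,0,0],"fingers":0}
    - {"offset":[0,0,-120],"rotation":[0,0,0],"fingers":0}

```text
t: 26.25
tool_pos: [0.5473, -0.0911, 0.1789]
orientation: [-3.016, 0.32, -0.372]
force: [0.2, -0.1, -0.2]
opening: 0.007
grasp_force: 0.0
```

```bash
python3 rect.py | grep -E "now (12|20|28|36)"; python3 plan.py 0 -45 10 -25
```

```text
now 12 [47 47 46 46 53 78 99 89 62 51 48 47 46]
now 20 [ 43  42  44  47  53  93 123  94  57  45  44  44  46]
now 28 [ 44  44  44  44  48  79 119 102  67  47  45  47  46]
now 36 [ 44  46  44  44  52  89 126  97  62  50  48  47  47]
t 26.3 now panel [ -1.8015 -44.5125 110.6702] ang -25.36245646141794 tilt [-0.0037  0.001  -1.    ] F panel [-0.3339  1.6105 -0.3146] open 0.005590270508633303
offset [  2.2108  -0.4295 100.6623] rot [ 0.0553  0.2131 -0.3624] q [-0.4067 -0.1165  1.959   0.1723  1.0966  1.3124]
```

```bash
python3 -c "
from bench import bot
print(bot.hand_in())"
```

```text
the job is handed in; nothing more can be done
None
```

I turned the selector to position 5 (pointer measured at −30°, where 5 should be), then pressed the start button to its stop (about 5 mm of travel), drew the hand clear and handed the job in; no verdict came back, and I inferred the button's spring-back from the hand being clear.

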